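Close up the row of hardware tins on the bench rack

TASK

Put the medium tin and then the small tin on the bench rack beside the large one, so that from the end wall the row runs large, medium, small, all standing square with their backs to the rail. Then slide the bookend up against the row and press until all four stand tight together against the end wall, squeezing firmly (at least 6 N) but never with 40 N or more, and let go. Leave the hammer, the mug and the oil bottle alone.

Things in the scene. Friction and masses are not known exactly. Their poses are not given: they have to be found in the camera images.
- rack: Fixed wooden rack. Origin at its underside; x points to its back (away from the robot at yaw 0), y along the row, z up. Base board x -60..60, y -190..190, top at z 40. Low back rail: front face at x 45, z 40..70, so a tin with its back to it stands at x 0. End wall: inner face at y -178, x -20..60, up to z 190. Front and +y end open, but for a 20 mm post at x 40..60, y 170..190.
- rack_plank (a point): Middle of the lower front edge of the narrow plank over the rear of the rack, at rack x -4, y 0, z 190 (150 above the base board). Plank: full length, rack x -4..60, z 190..205. It leaves only the front 41 mm of a tin open from above, so a vertical gripper does not fit: tilt it 38 to 45 degrees, fingers down and to the back, and hold tins near their front.
- bookend: Dark steel upright plate that slides only along rack y: 10 thick, 71 high, rack x -45..43. Origin mid-thickness at its foot (rack x 0, z 40): faces 5 mm to -y and +y. Starts at rack y 107..127; at y -23 once the row is closed. Stays where left. Sliding takes 2 N, tin friction adds up to 13 N. Push its outer (+y) face near the top with closed fingertips; its flat foot is look only.
- tin_large: Loose oblong metal hardware tin, 90 deep (x) by 50 wide (y) by 120 high, about 0.42 kg. Origin at the centre of its underside. It already stands on the rack, back close to the rail, 2 to 11 mm from the end wall.
- tin_medium: Loose oblong metal tin like the large one, 90 deep (x) by 50 wide (y) by 100 high, about 0.34 kg. Origin at the centre of its underside. Starts upright on the bench before one end of the rack.
- tin_small: Loose oblong metal tin like the others, 90 deep (x) by 50 wide (y) by 75 high, about 0.25 kg. Origin at the centre of its underside. Starts upright on the bench before the other end of the rack.
- hammer: Bystander: hammer lying on the bench to the right, about 300 long along its x. Do not disturb.
- mug: Bystander: white mug, 80 across, 90 high, on the bench to the left. Origin at the centre of its underside. Do not disturb.
- oil_bottle: Bystander: bottle 48 across, 110 high, standing on the rack's plank. Origin at the centre of its underside. Do not disturb.

How it is judged:
By the outcome, as a careful person would: the job done as asked, in the order asked, and still so for the second after the job is handed in, with the robot touching nothing.
It also fails if it takes over 72 s, if anything falls off the work surface, if the arm or the gripper's body presses on something with over 40 N, if the wrist force passes 120 N, or if a joint passes its speed limit or range.

ROBOT

A 6-joint arm with a two-finger parallel gripper is mounted at the origin on the work surface. World frame = base frame: x ahead of the robot, y to its left, z up, the work surface at z = 0. Lengths are in m, angles in degrees, forces in N, time in s.
With the tool pointing down it reaches from about 0.4 to 0.825 m from the base axis. Payload 7 kg.
Tool frame: the origin (TCP) lies on the centre line of the jaws, within the pads' length; the fingertips stand 22 mm ahead of it and the grasp point (between the pads) lies 3 mm ahead of it (ctrl.finger_overhang is the distance from the TCP to the fingertips, in m); z points along the fingers, y is the line along which they close (so a half turn about z gives the same grasp; the last joint's range is limited). The gripper opens to 88 mm and grips with 3 to 60 N. Pads are 19 mm wide; open, the fingers measure 130 mm over their backs; the gripper's body (78 mm by 193 mm) begins 47 mm behind the grasp point.
Start: joints at [-50.3, 20.546, 0.682, 0, -70.136, -16.507], TCP at [0.266, -0.62, 0.211] pointing down, gripper open.
Joint ranges: [-176.03, 176.03], [-82.01, 121.73], [-58.28, 71.71], [-173.87, 95.51], [-174.79, -0.11], [-173.66, 173.66]. Speed limits (degrees/s): [136.94, 136.94, 172.46, 180, 180, 180].

INTERFACE

Orientations are given as [roll, pitch, yaw] about the fixed x, y, z axes, in that order (R = Rz(yaw) Ry(pitch) Rx(roll)).
In Python, from plant import ctrl gives the robot as it stands. The module is installed in compiled form; this text tells all that it offers.
- The arm moves only by the shell command python3 -m creep 'ROWS'. ROWS is JSON, a list of rows, each an object with "grip": the closure, from 0 (fully open) to 1 (shut); "delta_pos": the shift along the tool's x, y, z scaled (see below), a list of three; "rotation": the turn, a rotation vector about the tool's x, y, z scaled (see below), a list of three. A call has 1 to 5 rows; each row is the pose to reach, as a shift and turn from the pose commanded when the call began, along the tool's axes at that moment; what a row does not reach only later rows make up. The controller multiplies each number of a shift by 10 cm and each number of a turn by pi/2 rad. A row lasts 1/10 s, in which the tool goes at most 50 mm and 8.59 degrees, less where a joint would pass 70% of its speed; a pose out of reach is approached as far as the arm can. A call with a number of a shift or a turn outside -1 to 1 is refused whole. A call with a gripper value outside its range is refused whole. The fingers move at their own pace and stop on an object; the grip force is fixed at half the most. Time passes only in rows, so rows that repeat a pose let the fingers close. It gives the time, the measured TCP pose, the force, the opening and the grip force at its end, in the units of the state.
- ctrl.get_obs(): the state, without advancing time (a new reading comes with each control period).
- ctrl.snapshot(name): name is "scene" or "top"; returns a dict with "color" (420x560x3 uint8, red, green, blue), "intrinsics" (3x3 intrinsics, pixels), "R" (3x3) and "t" (3): a world point X has camera coordinates R X + t. Camera axes: x right, y down, z forward; pixel columns grow to the right and rows downward; lengths in m; the calibration is good to about 2 mm. A picture is of the moment at which its call begins. There is no depth.
- ctrl.close_job(): hands the job in; it is judged then, once.
The state is a dict: "clock": time; "joint_pos": joint angles; "qvel": joint speeds; "tau": joint torques, N m; "tool_pos": TCP position; "orientation": TCP orientation; "force": force on the tool from outside, world axes, zero at the start; "moment": the same for the moment, N m; "opening": finger opening in m; "gripper_force": force on a finger pad.
Only numpy, scipy, OpenCV 4.12 (cv2) and the standard library are available. Lean on these libraries where they do the work, as an engineer would, in place of code of your own. Each camera call takes 0.05 s, during which the arm holds its last target. There are 200 camera calls.

## Working session

There is one attempt and no reset: what is moved stays moved. The work goes in short steps, Python scripts to look and compute and a shell command to move; the robot and the scene stay as the last step left them, time stands still between calls to the robot, and variables do not carry over. Pictures are saved under pics/ and viewed, at most 10 in all, crops included, and the job is handed in when it is done.

```bash
mkdir -p pics; python3 - <<'E'
from plant import ctrl
import cv2,pickle
o=ctrl.get_obs();print(o)
d={}
for n in("scene","top"):
    s=ctrl.snapshot(n);d[n]=s;cv2.imwrite(f"pics/{n}0.png",s["color"][:,:,::-1]);print(n,s["intrinsics"],s["R"],s["t"])
pickle.dump(d,open("cal.pkl","wb"))
E
```

```text
{'clock': 0.0, 'joint_pos': array([-5.02995550e+01,  2.05899855e+01,  6.30534729e-01, -2.10272074e-02,
       -7.01354471e+01, -1.65068067e+01]), 'qvel': array([-0.08201837,  0.06306015, -0.024548  , -0.00973063, -0.01042236,
        0.04295456]), 'tau': array([ 1.02642527e-03, -5.82721782e+01,  2.93051291e+01,  6.99727848e+00,
        6.74785028e-03, -1.34798138e-04]), 'tool_pos': array([ 0.26559557, -0.61995621,  0.20961162]), 'orientation': array([ 1.79903397e+02, -8.01395515e-03, -1.56813516e+02]), 'force': array([ 0.47123817, -0.21029732, -0.10953033]), 'moment': array([-0.01753346,  0.04883582,  0.01447236]), 'gripper_force': 0.0, 'opening': 0.08742244189666458}
scene [[488.05363092   0.         273.96205706]
 [  0.         488.05363092 211.63361798]
 [  0.           0.           1.        ]] [[ 0.40012378  0.91645666 -0.00285583]
 [ 0.4831884  -0.21360524 -0.84905934]
 [-0.77873611  0.33834893 -0.52828977]] [-0.23416755 -0.18058836  2.08144046]
top [[429.14979688   0.         279.1299075 ]
 [  0.         429.14979688 215.78138217]
 [  0.           0.           1.        ]] [[-0.00605976 -0.999865    0.01527274]
 [-0.99837078  0.00518273 -0.05682362]
 [ 0.05673679 -0.0155922  -0.99826741]] [-0.02856311  0.61677359  1.32607005]
```

View pics/scene0.png

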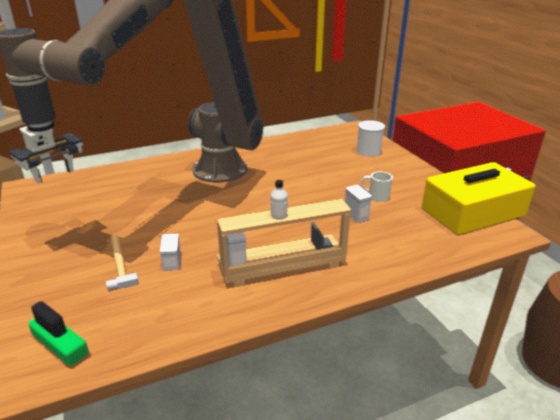

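View pics/top0.png

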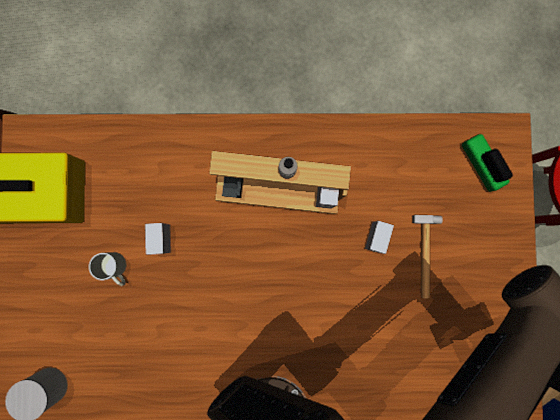

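```bash
python3 - <<'E'
import pickle,cv2,numpy as np
d=pickle.load(open("cal.pkl","rb"))
def crop(n,x,y,w,h,k): return cv2.resize(d[n]["color"][y:y+h,x:x+w,::-1],None,fx=k,fy=k,interpolation=cv2.INTER_CUBIC)
A=np.zeros((600,800,3),np.uint8)
A[:350]=crop("top",200,145,160,70,5)
A[360:600,0:240]=crop("top",140,215,40,40,6)
A[360:600,250:490]=crop("top",360,215,40,40,6)
cv2.imwrite("pics/A.png",A)
B=np.zeros((600,800,3),np.uint8)
B[:600,:800]=crop("scene",210,170,160,120,5)
cv2.imwrite("pics/B.png",B)
C=np.zeros((400,800,3),np.uint8)
C[:,:390]=crop("scene",153,230,39,40,10)
C[:,400:800]=crop("scene",338,182,40,40,10)
cv2.imwrite("pics/C.png",C)
E
```

```text
(no output)
```

View pics/A.png

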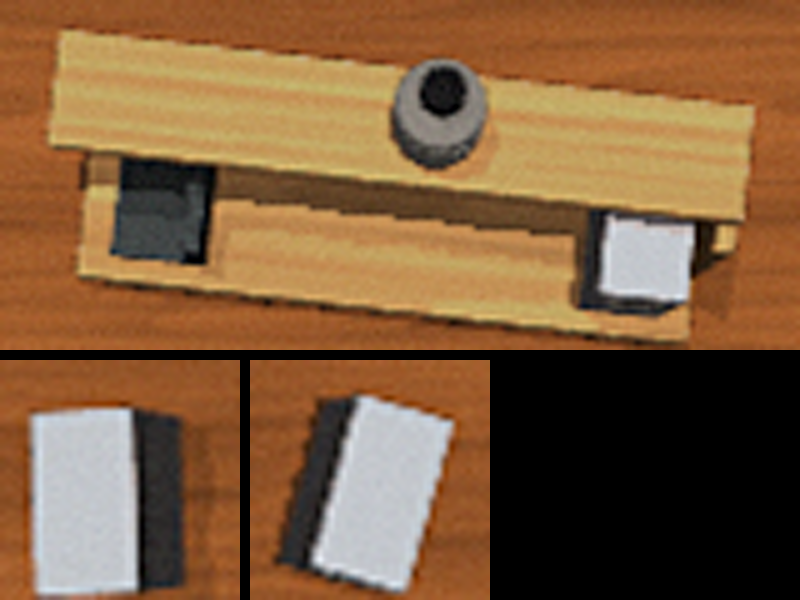

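View pics/B.png

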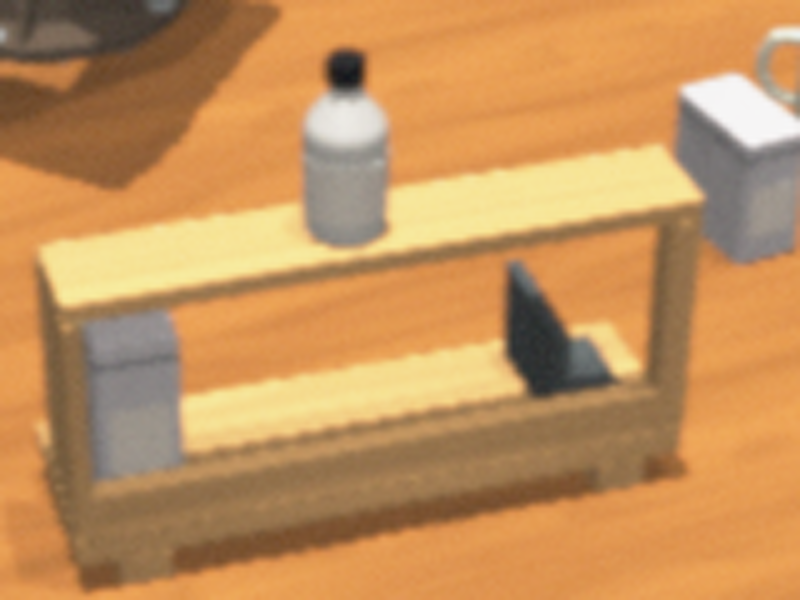

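View pics/C.png

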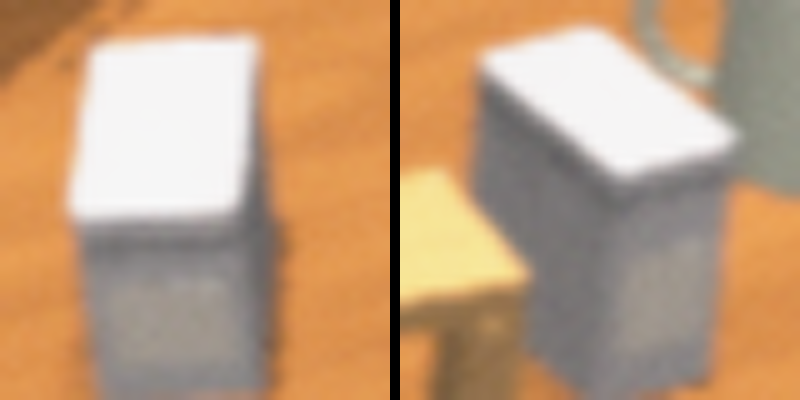

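```bash
cat > h.py <<'E'
import pickle,numpy as np
from scipy.optimize import least_squares
cal=pickle.load(open("cal.pkl","rb"))
def proj(n,X):
    s=cal[n];c=np.atleast_2d(X)@np.array(s["R"]).T+s["t"];p=c@np.array(s["intrinsics"]).T;return p[:,:2]/p[:,2:]
def px(P,x0,y0,k): return (np.array(P,float)+.5)/k-.5+[x0,y0]
def T(pose,L):  # pose x,y,z,yaw deg ; L local pts
    a=np.radians(pose[3]);c,s=np.cos(a),np.sin(a);L=np.atleast_2d(L)
    return L@np.array([[c,-s,0],[s,c,0],[0,0,1]]).T+pose[:3]
def fit(obs,p0):
    f=lambda p:np.concatenate([(proj(n,T(p,L))-P).ravel() for n,L,P in obs])
    r=least_squares(f,p0,x_scale=[.01,.01,.01,1]);return r.x,np.sqrt(np.mean(r.fun**2))
def ray(n,p,z):
    s=cal[n];R=np.array(s["R"]);C=-R.T@s["t"];v=R.T@np.linalg.solve(s["intrinsics"],[p[0],p[1],1]);return C+v*(z-C[2])/v[2]
E
python3 - <<'E'
from h import *
top=np.array([[-45,-25,0],[-45,25,0],[45,25,0],[45,-25,0]])/1e3
Rt=px(np.array([[408,592],[312,566],[358,396],[454,422]])-[250,360],360,215,6)
Rs=px([[90,45],[258,37],[236,213],[70,213]],153,230,10)
Lt=px(np.array([[138,590],[37,594],[31,411],[132,407]])-[0,360],140,215,6)
Ls=px(np.array([[480,60],[592,25],[738,135],[625,180]])-[400,0],338,182,10)
for nm,t,s in(("R",Rt,Rs),("L",Lt,Ls)):
    print(nm,fit([("top",top,t),("scene",top,s)],[.6,0,.1,0]))
pl=np.array([[60,190,205],[60,-190,205],[-4,-190,205],[-4,190,205],[-60,190,40],[-60,-190,40]])/1e3
pt=px([[62,31],[754,106],[742,220],[50,147],[78,275],[688,340]],200,145,5)
ps=px([[702,200],[65,308],[40,250],[662,147]],210,170,5)
r,e=fit([("top",pl,pt),("scene",pl[:4],ps)],[.75,0,0,0]);print("rack",r,e)
print("rack top only",fit([("top",pl,pt)],r))
def inrack(n,P,z):
    out=[]
    for p in P:
        w=ray(n,p,z+r[2])-r[:3];a=np.radians(r[3]);out.append([w[0]*np.cos(a)+w[1]*np.sin(a),-w[0]*np.sin(a)+w[1]*np.cos(a)])
    return np.round(np.array(out)*1e3,1)
print("large front top",inrack("top",px([[600,292],[688,300]],200,145,5),.16))
print("bookend top edge",inrack("top",px([[213,165],[206,263]],200,145,5),.111),inrack("scene",px([[507,262],[520,262],[570,340]],210,170,5),.111))
E
```

```text
R (array([  0.54870013,  -0.33759894,   0.07459822, -16.7928812 ]), np.float64(0.4494840202045107))
L (array([0.54958201, 0.33736916, 0.09835496, 2.66661221]), np.float64(0.472096321054996))
rack [ 7.04350681e-01 -2.80801827e-02 -2.88839948e-03 -6.34335731e+00] 0.5762904283201438
rack top only (array([ 0.70474555, -0.02963466, -0.00867181, -6.35614315]), np.float64(0.16792874652460843))
large front top [[ -47.  -121.9]
 [ -46.3 -171.7]]
bookend top edge [[  8.1 106.6]
 [-49.7 104.3]] [[-46.4 113.5]
 [-43.9 121.3]
 [ 44.9 118.9]]
```

```bash
cat >> h.py <<'E'
from scipy.spatial.transform import Rotation as Ro
RACK=[.7045,-.0285,0,-6.34]; SM=[.5487,-.3376,0,-16.8]; ME=[.5496,.3374,0,2.67]
def hand(yaw,a): # fingers down & back by a
    a=np.radians(a);return Ro.from_euler('z',yaw,degrees=True)*Ro.from_matrix(np.array([[-np.cos(a),0,-np.sin(a)],[0,1,0],[np.sin(a),0,-np.cos(a)]]).T.T if 0 else np.column_stack([[-np.cos(a),0,-np.sin(a)],[0,1,0],[np.sin(a),0,-np.cos(a)]]))
def grasp(pose,g,a): # g local grasp point -> TCP pos,R
    R=hand(pose[3],a);return T(pose,g)[0]-.003*R.as_matrix()[:,2],R
def cur():
    from plant import ctrl
    o=ctrl.get_obs();return o["tool_pos"],Ro.from_euler('xyz',o["orientation"],degrees=True),o
def delta(p,R,p0,R0):
    return np.round(R0.inv().apply(p-p0)/.1,3),np.round((R0.inv()*R).as_rotvec()/(np.pi/2),3)
E
python3 - <<'E'
from h import *
p,R,o=cur()
w=np.array([.45,0,.36]);print("A shift",delta(w,R,p,R))
pg,Rg=grasp(ME,[-.027,0,.087],40);print("grasp tcp",pg,Rg.as_euler('xyz',degrees=True))
print("rot",delta(w,Rg,w,R))
pre=pg-.12*Rg.as_matrix()[:,2]; print("pre",pre,"shift from w",delta(pre,Rg,w,Rg))
print("mug rim c",ray("top",[105,266],.09),"rim l/r",ray("top",[89,266],.09),ray("top",[118,262],.09),"handle",ray("top",[122,284],.06))
E
```

```text
A shift (array([-4.136,  4.976, -1.496]), array([0., 0., 0.]))
grasp tcp [0.52070304 0.33605242 0.08929813] [-180.     40.   -177.33]
rot (array([0., 0., 0.]), array([ 0.08 , -0.44 ,  0.218]))
pre [0.44365227 0.33245923 0.18122347] shift from w (array([1.079, 3.324, 1.428]), array([0., 0., 0.]))
mug rim c [0.46801217 0.47938699 0.09      ] rim l/r [0.46833633 0.52587983 0.09      ] [0.47940324 0.44174962 0.09      ] handle [0.41241037 0.4395712  0.06      ]
```

```bash

python3 -m creep '[{"grip":0,"delta_pos":[-0.8,0.97,-0.5],"rotation":[0,0,0]},{"grip":0,"delta_pos":[-0.8,0.97,-0.5],"rotation":[0,0,0]},{"grip":0,"delta_pos":[-0.8,0.97,-0.5],"rotation":[0,0,0]}]'
python3 -m creep '[{"grip":0,"delta_pos":[-0.8,0.97,-0.5],"rotation":[0,0,0]},{"grip":0,"delta_pos":[-0.8,0.97,-0.5],"rotation":[0,0,0]},{"grip":0,"delta_pos":[-0.8,0.97,-0.5],"rotation":[0,0,0]}]'
python3 -m creep '[{"grip":0,"delta_pos":[-0.8,0.97,-0.5],"rotation":[0,0,0]},{"grip":0,"delta_pos":[-0.8,0.97,-0.5],"rotation":[0,0,0]},{"grip":0,"delta_pos":[-0.8,0.97,-0.5],"rotation":[0,0,0]}]'
python3 -m creep '[{"grip":0,"delta_pos":[-0.8,0.97,0],"rotation":[0,0,0]},{"grip":0,"delta_pos":[-0.8,0.97,0],"rotation":[0,0,0]},{"grip":0,"delta_pos":[-0.8,0.97,0],"rotation":[0,0,0]},{"grip":0,"delta_pos":[-0.8,0.97,0],"rotation":[0,0,0]}]'
python3 -m creep '[{"grip":0,"delta_pos":[-0.8,0.97,0],"rotation":[0,0,0]},{"grip":0,"delta_pos":[-0.8,0.97,0],"rotation":[0,0,0]},{"grip":0,"delta_pos":[-0.8,0.97,0],"rotation":[0,0,0]},{"grip":0,"delta_pos":[-0.8,0.97,0],"rotation":[0,0,0]}]'
```

```text
clock: 0.4
tool_pos: [0.3013, -0.4979, 0.2611]
orientation: [180.0, -0.0, -156.8]
force: [1.7, -0.4, 0.5]
opening: 0.0874
gripper_force: 0.0
clock: 0.7
tool_pos: [0.3367, -0.377, 0.3117]
orientation: [-180.0, 0.0, -156.8]
force: [-0.2, -0.0, 0.5]
opening: 0.0876
gripper_force: 0.0
clock: 1.0
tool_pos: [0.372, -0.2564, 0.3618]
orientation: [-180.0, 0.1, -156.8]
force: [2.1, -0.1, -0.4]
opening: 0.0876
gripper_force: 0.0
clock: 1.4
tool_pos: [0.4076, -0.1351, 0.3604]
orientation: [180.0, 0.0, -156.6]
force: [-0.1, -0.9, -0.1]
opening: 0.0876
gripper_force: 0.0
clock: 1.8
tool_pos: [0.443, -0.0152, 0.3599]
orientation: [180.0, -0.1, -156.7]
force: [-0.0, -0.3, -0.9]
opening: 0.0877
gripper_force: 0.0
```

Tracks well. Now the rotation (in two halves), then on to the pre-grasp.

```bash

python3 -m creep '[{"grip":0,"delta_pos":[0,0,0],"rotation":[0.04,-0.22,0.11]},{"grip":0,"delta_pos":[0,0,0],"rotation":[0.04,-0.22,0.11]},{"grip":0,"delta_pos":[0,0,0],"rotation":[0.04,-0.22,0.11]},{"grip":0,"delta_pos":[0,0,0],"rotation":[0.04,-0.22,0.11]}]'
python3 -m creep '[{"grip":0,"delta_pos":[0,0,0],"rotation":[0.04,-0.22,0.11]},{"grip":0,"delta_pos":[0,0,0],"rotation":[0.04,-0.22,0.11]},{"grip":0,"delta_pos":[0,0,0],"rotation":[0.04,-0.22,0.11]},{"grip":0,"delta_pos":[0,0,0],"rotation":[0.04,-0.22,0.11]}]'
python3 - <<'E'
from h import *
p,R,o=cur();pg,Rg=grasp(ME,[-.027,0,.087],40);pre=pg-.12*Rg.as_matrix()[:,2]
print(delta(pre,Rg,p,R),o["joint_pos"])
E
```

```text
clock: 2.2
tool_pos: [0.4399, -0.0189, 0.3602]
orientation: [-178.1, 20.2, -166.5]
force: [-0.2, 1.2, -0.2]
opening: 0.0877
gripper_force: 0.0
clock: 2.6
tool_pos: [0.4409, -0.0188, 0.3581]
orientation: [-179.9, 40.1, -177.5]
force: [0.0, -0.1, -0.6]
opening: 0.0874
gripper_force: 0.0
(array([0.999, 3.511, 1.465]), array([-0.002,  0.001, -0.001])) [  46.04508207  -37.72242583  -53.19991045   35.96769047  -49.20825836
 -151.37196622]
```

```bash

for i in 1; do python3 -m creep '[{"grip":0,"delta_pos":[0,0.9,0.6],"rotation":[0,0,0]},{"grip":0,"delta_pos":[0,0.9,0.6],"rotation":[0,0,0]},{"grip":0,"delta_pos":[0,0.9,0.6],"rotation":[0,0,0]},{"grip":0,"delta_pos":[0,0.9,0.6],"rotation":[0,0,0]}]'
python3 -m creep '[{"grip":0,"delta_pos":[0,0.9,0],"rotation":[0,0,0]},{"grip":0,"delta_pos":[0,0.9,0],"rotation":[0,0,0]},{"grip":0,"delta_pos":[0,0.9,0],"rotation":[0,0,0]}]'
done
python3 - <<'E'
from h import *
p,R,o=cur();pg,Rg=grasp(ME,[-.027,0,.087],40);pre=pg-.12*Rg.as_matrix()[:,2]
print(delta(pre,Rg,p,R),o["joint_pos"])
E
```

```text
clock: 3.0
tool_pos: [0.4777, 0.0742, 0.3137]
orientation: [-179.7, 39.9, -177.3]
force: [0.3, -1.1, -0.5]
opening: 0.0875
gripper_force: 0.0
clock: 3.3
tool_pos: [0.4868, 0.1531, 0.3297]
orientation: [179.8, 38.4, -176.1]
force: [-0.4, 0.3, -0.6]
opening: 0.0875
gripper_force: 0.0
(array([1.164, 1.816, 0.977]), array([ 0.011, -0.018,  0.011])) [  57.88329192  -21.99648766  -52.65433029   45.80221962  -44.28153631
 -173.42953522]
```

```bash

python3 -m creep '[{"grip":0,"delta_pos":[0,0,0],"rotation":[0,0,-0.4]},{"grip":0,"delta_pos":[0,0,0],"rotation":[0,0,-0.4]},{"grip":0,"delta_pos":[0,0,0],"rotation":[0,0,-0.4]},{"grip":0,"delta_pos":[0,0,0],"rotation":[0,0,-0.4]},{"grip":0,"delta_pos":[0,0,0],"rotation":[0,0,-0.4]}]'
python3 - <<'E'
from h import *
p,R,o=cur();print(o["joint_pos"])
E
```

```text
clock: 3.8
tool_pos: [0.4856, 0.149, 0.3277]
orientation: [-155.1, 30.1, -133.2]
force: [-0.1, -0.1, -0.3]
opening: 0.0875
gripper_force: 0.0
[  57.69548548  -22.26375223  -53.0066707    45.80299833  -44.24573353
 -137.29275432]
```

```bash

python3 -m creep '[{"grip":0,"delta_pos":[0,0,0],"rotation":[0,0,-0.45]},{"grip":0,"delta_pos":[0,0,0],"rotation":[0,0,-0.45]},{"grip":0,"delta_pos":[0,0,0],"rotation":[0,0,-0.45]},{"grip":0,"delta_pos":[0,0,0],"rotation":[0,0,-0.45]},{"grip":0,"delta_pos":[0,0,0],"rotation":[0,0,-0.45]}]' >/dev/null
python3 -m creep '[{"grip":0,"delta_pos":[0,0,0],"rotation":[0,0,-0.45]},{"grip":0,"delta_pos":[0,0,0],"rotation":[0,0,-0.45]},{"grip":0,"delta_pos":[0,0,0],"rotation":[0,0,-0.45]},{"grip":0,"delta_pos":[0,0,0],"rotation":[0,0,-0.45]},{"grip":0,"delta_pos":[0,0,0],"rotation":[0,0,-0.45]}]' >/dev/null
python3 -m creep '[{"grip":0,"delta_pos":[0,0,0],"rotation":[0,0,-0.45]},{"grip":0,"delta_pos":[0,0,0],"rotation":[0,0,-0.45]},{"grip":0,"delta_pos":[0,0,0],"rotation":[0,0,-0.45]},{"grip":0,"delta_pos":[0,0,0],"rotation":[0,0,-0.45]},{"grip":0,"delta_pos":[0,0,0],"rotation":[0,0,-0.45]}]' >/dev/null
python3 -m creep '[{"grip":0,"delta_pos":[0,0,0],"rotation":[0,0,-0.25]},{"grip":0,"delta_pos":[0,0,0],"rotation":[0,0,-0.25]},{"grip":0,"delta_pos":[0,0,0],"rotation":[0,0,-0.25]}]'
cat >> h.py <<'E'
_hand=hand
def hand(yaw,a): return _hand(yaw,a)*Ro.from_euler('z',180,degrees=True)
E
python3 - <<'E'
from h import *
p,R,o=cur();pg,Rg=grasp(ME,[-.027,0,.087],40);pre=pg-.12*Rg.as_matrix()[:,2]
print(delta(pre,Rg,p,R),o["joint_pos"]);print("after rot",delta(pre,Rg,p,Rg),pre)
E
```

```text
clock: 5.6
tool_pos: [0.4855, 0.1494, 0.3275]
orientation: [-179.9, -38.3, 3.9]
force: [-0.6, -0.3, -0.1]
opening: 0.0875
gripper_force: 0.0
(array([-1.137, -1.854,  0.967]), array([-0.009,  0.018,  0.011])) [ 57.72709128 -22.2415547  -53.01891248  45.81687274 -44.2236303
   6.61965101]
after rot (array([-1.196, -1.848,  0.907]), array([0., 0., 0.])) [0.44365227 0.33245923 0.18122347]
```

```bash

python3 -m creep '[{"grip":0.3,"delta_pos":[0,-0.92,0.45],"rotation":[-0.009,0.018,0.011]},{"grip":0.3,"delta_pos":[0,-0.92,0.45],"rotation":[-0.009,0.018,0.011]},{"grip":0.3,"delta_pos":[0,-0.92,0.45],"rotation":[-0.009,0.018,0.011]},{"grip":0.3,"delta_pos":[0,-0.92,0.45],"rotation":[-0.009,0.018,0.011]}]'
python3 -m creep '[{"grip":0.3,"delta_pos":[-0.6,-0.92,0.0],"rotation":[0,0,0]},{"grip":0.3,"delta_pos":[-0.6,-0.92,0.0],"rotation":[0,0,0]},{"grip":0.3,"delta_pos":[-0.6,-0.92,0.0],"rotation":[0,0,0]},{"grip":0.3,"delta_pos":[-0.6,-0.92,0.0],"rotation":[0,0,0]}]'
python3 - <<'E'
from h import *
p,R,o=cur();pg,Rg=grasp(ME,[-.027,0,.087],40);pre=pg-.12*Rg.as_matrix()[:,2]
print(delta(pre,Rg,p,R),delta(pg,Rg,p,R)[0],o["joint_pos"])
E
```

```text
clock: 6.0
tool_pos: [0.5075, 0.2438, 0.2911]
orientation: [-179.9, -39.9, 2.4]
force: [-0.2, -0.2, -0.0]
opening: 0.0631
gripper_force: 0.0
clock: 6.4
tool_pos: [0.4564, 0.3345, 0.2539]
orientation: [-179.8, -39.9, 2.5]
force: [-0.6, -0.8, -0.0]
opening: 0.0612
gripper_force: 0.0
(array([-0.565,  0.016,  0.474]), array([-0.001,  0.001, -0.001])) [-0.564  0.018  1.674] [ 71.52591499  -5.74551013 -55.0462656   61.62412434 -42.84259798
 -26.8972579 ]
```

```bash

python3 -m creep '[{"grip":0.2,"delta_pos":[-0.56,0.02,0.5],"rotation":[0,0,0]},{"grip":0.2,"delta_pos":[-0.56,0.02,0.5],"rotation":[0,0,0]},{"grip":0.2,"delta_pos":[-0.56,0.02,0.5],"rotation":[0,0,0]}]'
python3 - <<'E'
from h import *
import cv2
from plant import ctrl
p,R,o=cur();pg,Rg=grasp(ME,[-.027,0,.087],40)
print(delta(pg,Rg,p,R),o["joint_pos"])
c=lambda n,x,y,w,h,k:cv2.resize(ctrl.snapshot(n)["color"][y:y+h,x:x+w,::-1],None,fx=k,fy=k,interpolation=cv2.INTER_CUBIC)
cv2.imwrite("pics/d.png",np.hstack([c("top",80,200,130,130,3),c("scene",310,100,130,130,3)]))
E
```

```text
clock: 6.7
tool_pos: [0.4532, 0.3455, 0.1964]
orientation: [179.0, -38.6, 2.4]
force: [-0.5, -0.5, 0.4]
opening: 0.0699
gripper_force: 0.0
(array([-0.144,  0.101,  1.257]), array([ 0.013,  0.015, -0.002])) [ 68.49351043  -0.48552082 -58.22594207  69.45107012 -38.08880259
 -35.56023546]
```

View pics/d.png

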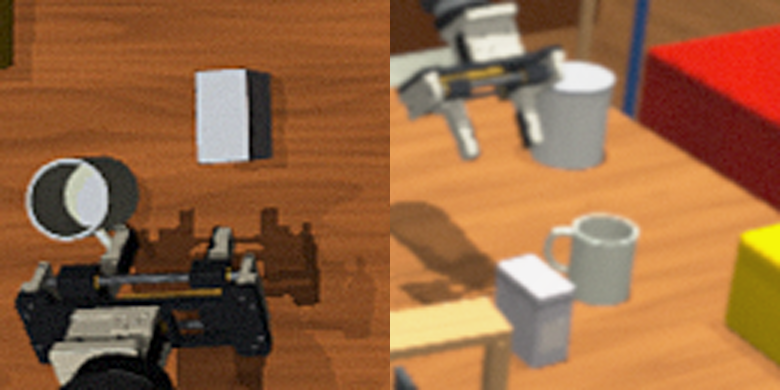

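```bash

python3 - <<'E'
from h import *
p,R,o=cur();pg,Rg=grasp(ME,[-.027,0,.087],40)
print(delta(pg+[0,0,.06],Rg,p,R)); print(Rg.inv().apply([0,0,-.6]))
E
```

```text
(array([0.221, 0.109, 0.8  ]), array([ 0.012,  0.015, -0.002]))
[-3.85672566e-01 -4.68375339e-17  4.59626666e-01]
```

```bash

python3 -m creep '[{"grip":0.2,"delta_pos":[0.22,0.109,0.8],"rotation":[0.012,0.015,-0.002]},{"grip":0.2,"delta_pos":[0.22,0.109,0.8],"rotation":[0.012,0.015,-0.002]},{"grip":0.2,"delta_pos":[0.22,0.109,0.8],"rotation":[0.012,0.015,-0.002]},{"grip":0.2,"delta_pos":[0.22,0.109,0.8],"rotation":[0.012,0.015,-0.002]}]'
python3 - <<'E'
from h import *
p,R,o=cur();pg,Rg=grasp(ME,[-.027,0,.087],40)
print(delta(pg,Rg,p,R),o["joint_pos"])
E
```

```text
clock: 7.2
tool_pos: [0.5239, 0.3427, 0.1598]
orientation: [179.2, -39.2, 2.5]
force: [0.1, 0.1, 0.4]
opening: 0.0702
gripper_force: 0.0
(array([-0.473,  0.057,  0.526]), array([ 0.011,  0.009, -0.001])) [ 48.46738671   5.67372505 -58.21690253  95.4025915  -27.80900294
 -45.08581268]
```

```bash
cat > kin.py <<'E'
from h import *
S=[([-50.2995550,20.5899855,.630534729,-.021,-70.1354,-16.5068],[.26559557,-.61995621,.20961162],[179.903,-.008,-156.8135]),
([46.045,-37.722,-53.2,35.968,-49.208,-151.372],[.4409,-.0188,.3581],[-179.9,40.1,-177.5]),
([57.883,-21.996,-52.654,45.802,-44.2815,-173.4295],[.4868,.1531,.3297],[179.8,38.4,-176.1]),
([57.6955,-22.2638,-53.0067,45.803,-44.2457,-137.2928],[.4856,.149,.3277],[-155.1,30.1,-133.2]),
([57.727,-22.2416,-53.0189,45.8169,-44.2236,6.6197],[.4855,.1494,.3275],[-179.9,-38.3,3.9]),
([71.5259,-5.7455,-55.0463,61.6241,-42.8426,-26.8973],[.4564,.3345,.2539],[-179.8,-39.9,2.5]),
([68.4935,-.4855,-58.2259,69.451,-38.0888,-35.5602],[.4532,.3455,.1964],[179.0,-38.6,2.4]),
([48.4674,5.6737,-58.2169,95.4026,-27.809,-45.0858],[.5239,.3427,.1598],[179.2,-39.2,2.5])]
AX=[np.array(a,float) for a in([0,0,1],[0,1,0],[0,-1,0],[-1,0,0],[0,-1,0],[-1,0,0])]
def fk(q,P):
    # link vectors: base->j2, j2->j3, j3->j5(at wrist), j5->tool
    d=[np.zeros(3),[P[0],0,P[1]],[P[2],0,P[3]],[P[4],P[5],P[6]],np.zeros(3),np.zeros(3)]
    tool=np.array([P[7],P[8],P[9]]);off=np.array([P[10],P[11],P[12]])
    R=Ro.identity();p=np.zeros(3)
    for i in range(6):
        p=p+R.apply(d[i]);R=R*Ro.from_rotvec(AX[i]*np.radians(q[i]))
        if i==4: p=p+R.apply(off)
    return p+R.apply(tool),R
P0=np.array([0,.245,0,.54,.54,0,0,.35,0,0,0,.15,0])
def res(P):
    return np.concatenate([(fk(q,P)[0]-t) for q,t,_ in S]+[.002*(P-P0)])
sol=least_squares(res,P0);P=sol.x
q,t,e=S[0];RT=fk(q,P)[1].inv()*Ro.from_euler('xyz',e,degrees=True)
lo=np.array([-176.03,-82.01,-58.28,-173.87,-174.79,-173.66]);hi=np.array([176.03,121.73,71.71,95.51,-.11,173.66])
def ik(p,R,n=40,seed=0):
    rng=np.random.default_rng(seed);out=[]
    for _ in range(n):
        f=lambda q:np.r_[(fk(q,P)[0]-p)*100,((fk(q,P)[1]*RT).inv()*R).as_rotvec()*30]
        r=least_squares(f,rng.uniform(lo,hi),bounds=(lo,hi),x_scale=30,max_nfev=60)
        if r.cost<1e-3 and not any(np.abs(r.x-o).max()<3 for o in out): out.append(r.x)
    return out
E
python3 - <<'E'
from kin import *
np.set_printoptions(precision=4,suppress=True)
print(P);print(np.round(res(P)[:24].reshape(-1,3)*1e3,1))
for q,t,e in S: print(np.degrees(((fk(q,P)[1]*RT).inv()*Ro.from_euler('xyz',e,degrees=True)).as_rotvec()).round(1))
E
```

```text
[-0.      0.1989  0.      0.6016  0.4639  0.0001 -0.0001  0.3719  0.
 -0.      0.0219 -0.1919 -0.0002]
[[ 0.  0.  0.]
 [-0. -0.  0.]
 [ 0. -0. -0.]
 [ 0.  0.  0.]
 [ 0. -0.  0.]
 [ 0. -0. -0.]
 [-0.  0. -0.]
 [ 0. -0.  0.]]
[-0. -0. -0.]
[0. 0. 0.]
[-0. -0.  0.]
[-0.1  0.  -0. ]
[ 0. -0.  0.]
[-0. -0.  0.]
[-0. -0.  0.]
[0. 0. 0.]
```

```bash
cat > q.py <<'E'
from kin import *
import h
np.set_printoptions(precision=0,suppress=True,linewidth=150)
def rackpose(y): 
    c=T(RACK,[0,y,.04])[0]; return [*c,RACK[3]]
def show(n,pose,g,a,up=0):
    for fl,hd in(("N",h._hand),("F",h.hand)):
        R=hd(pose[3],a);p=T(pose,g)[0]-.003*R.as_matrix()[:,2]+[0,0,up]
        for q in ik(p,R,24): print(n,a,fl,q)
if __name__=="__main__":
    for a in(0,20,38,44): show("pickM",ME,[-.027,0,.087],a)
    for a in(40,): 
        show("placeM",rackpose(-.06),[-.027,0,.087],a); show("pickS",SM,[-.027,0,.064],a)
        show("placeS",rackpose(.022),[-.027,0,.064],a)
        show("push0",rackpose(.14),[-.02,0,.07],a);show("push1",rackpose(0),[-.02,0,.07],a)
E
python3 q.py
```

```text
pickM 0 N [  51.   21.  -15.    0.  -54. -138.]
pickM 0 F [ 51.  21. -15.  -0. -54.  42.]
pickM 20 F [ 57.  13. -45.  39. -26.   1.]
pickS 40 N [-17.  12. -38. -33.  -1. -56.]
pickS 40 F [-17.  12. -38. -33.  -1. 124.]
push0 40 N [  -6.   14.  -36. -174.   -0.   84.]
push0 40 F [  -6.   14.  -36. -174.   -0.  -96.]
```

```bash
cat > q2.py <<'E'
from q import *
from multiprocessing import Pool
def best(a):
    n,pose,g,t=a
    out=[]
    R=h._hand(pose[3],t);p=T(pose,g)[0]-.003*R.as_matrix()[:,2]
    f=lambda q:np.r_[(fk(q,P)[0]-p)*100,((fk(q,P)[1]*RT).inv()*R).as_rotvec()*30]
    rng=np.random.default_rng(1);b=None
    sols=[]
    for _ in range(60):
        r=least_squares(f,rng.uniform(lo,hi),bounds=(lo,hi),x_scale=30,max_nfev=200)
        if r.cost<1e-3 and not any(np.abs(r.x-o)[:5].max()<3 for o in sols): sols.append(r.x)
        if b is None or r.cost<b.cost: b=r
    e=f(b.x);return n,t,[s.round() for s in sols],b.x.round(),(np.linalg.norm(e[:3])*10).round(1),np.degrees(np.linalg.norm(e[3:])/30).round(1)
J=[]
for t in(38,41,44):
    J+=[("placeM",rackpose(-.06),[-.027,0,.087],t),("pickS",SM,[-.027,0,.064],t),("placeS",rackpose(.022),[-.027,0,.064],t),("push0",rackpose(.14),[-.02,0,.07],t),("push1",rackpose(0),[-.02,0,.07],t),("pickM",ME,[-.027,0,.087],t)]
with Pool() as po:
    for r in po.imap(best,J): print(*r)
E
time python3 q2.py
```

```text
placeM 38 [] [   6.    9.  -47.   38.   -2. -138.] 14.6 8.0
pickS 38 [] [-16.  12. -40. -24.  -0. -67.] 1.1 0.6
placeS 38 [] [ -16.   13.  -39. -174.   -0.   91.] 9.1 6.0
push0 38 [] [  -6.   14.  -36. -174.   -0.   84.] 4.0 1.7
push1 38 [] [ -18.   13.  -38. -174.   -0.   93.] 10.9 7.1
pickM 38 [] [ 48.  11. -58.  96. -27. 133.] 11.9 4.7
placeM 41 [] [  8.  10. -38. -10.  -0. -90.] 14.9 9.3
pickS 41 [array([-21.,  11., -35., -43.,  -4., -45.])] [-21.  11. -35. -43.  -4. -45.] 0.0 0.0
placeS 41 [] [ -16.   13.  -37. -160.   -3.   77.] 9.7 5.6
push0 41 [array([  -6.,   14.,  -35., -170.,   -0.,   80.]), array([  -7.,   14.,  -37., -174.,   -2.,   84.])] [  -6.   14.  -35. -170.   -0.   80.] 0.1 0.0
push1 41 [] [ -17.   13.  -36. -161.   -2.   80.] 11.7 6.8
pickM 41 [] [ 50.  12. -58.  96. -30. 131.] 16.1 6.4
placeM 44 [] [ -1.  11. -29. -64.  -0. -30.] 17.4 7.9
pickS 44 [array([-30.,  12., -31., -64., -10., -17.])] [-30.  12. -31. -64. -10. -17.] 0.0 0.0
placeS 44 [] [ -14.   13.  -34. -144.   -4.   59.] 8.7 4.3
push0 44 [] [  -7.   14.  -40. -174.   -8.   84.] 0.6 0.4
push1 44 [] [ -16.   13.  -33. -141.   -4.   58.] 11.3 5.5
pickM 44 [] [  13.    9.  -50. -174.  -12.   77.] 15.0 8.2
real	0m28.746s
user	1m41.413s
sys	0m0.283s
```

```bash
cat > q3.py <<'E'
from q import *
from multiprocessing import Pool
L=np.r_[lo+1.0,0,0,0,0,0];H=np.r_[hi-1.0,0,0,0,0,0]
def run(arg):
    n,base,bl,bh,w=arg  # extra vars: a,gx,gz,y,dyaw
    l=np.r_[lo+.8,bl];u=np.r_[hi-.8,bh]
    def f(v):
        a,gx,gz,y,dy=v[6:];q=v[:6]
        pose=(rackpose(y/1e3) if base=="rack" else list(base));pose[3]+=dy
        R=h._hand(pose[3],a);p=T(pose,[gx/1e3,0,gz/1e3])[0]-.003*R.as_matrix()[:,2]
        return np.r_[(fk(q,P)[0]-p)*100,((fk(q,P)[1]*RT).inv()*R).as_rotvec()*30,w*dy]
    rng=np.random.default_rng(2);c=[]
    for _ in range(50):
        r=least_squares(f,rng.uniform(l,u),bounds=(l,u),x_scale=np.r_[np.ones(6)*30,3,5,3,10,3],max_nfev=300)
        e=f(r.x);c.append((r.cost,r.x,np.linalg.norm(e[:3])*10,np.degrees(np.linalg.norm(e[3:6])/30)))
    c.sort(key=lambda t:t[0]);s=[]
    for k in c:
        if not any(np.abs(k[1]-o[1])[:5].max()<8 for o in s): s.append(k)
    return n,s[:3]
if __name__=="__main__":
    np.set_printoptions(precision=1,suppress=True,linewidth=150)
    J=[("placeM","rack",[36,-36,80,-75,-.01],[47,-12,95,-40,.01],0),("placeMyaw","rack",[36,-36,80,-75,-30],[47,-12,95,-40,30],.01),
       ("placeS","rack",[36,-36,55,10,-.01],[47,-12,70,50,.01],0),("placeSyaw","rack",[36,-36,55,10,-30],[47,-12,70,50,30],.01),
       ("pickMyaw",ME,[36,-36,80,-1,-50],[47,-12,95,1,50],.01),
       ("push1yaw","rack",[30,-36,55,0,-50],[50,0,70,20,50],.01),("pickS",SM,[36,-36,55,-1,-.01],[47,-12,70,1,.01],0)]
    with Pool() as po:
        for n,s in po.imap(run,J):
            for k in s: print(n,k[1],"mm %.1f deg %.1f"%k[2:])
E
time OMP_NUM_THREADS=1 python3 q3.py
```

```text
placeM [ -5.6  10.2 -28.1 -77.   -0.9 -13.6  47.  -36.   80.  -75.    0. ] mm 10.9 deg 4.7
placeM [ -8.8  10.2 -28.2 -99.4  -1.1  11.   47.  -36.   80.  -40.   -0. ] mm 11.4 deg 4.9
placeM [   2.3    9.4  -47.8   51.1   -2.4 -148.4   36.   -12.    95.   -75.     0. ] mm 10.8 deg 5.4
placeMyaw [  3.5   9.6 -32.7 -38.8  -0.9 -50.6  47.  -36.   80.  -75.   10.6] mm 0.0 deg 0.0
placeMyaw [ -20.1    9.7  -35.9 -148.6   -3.    60.1   47.   -36.    80.   -40.   -11.6] mm 0.0 deg 0.0
placeMyaw [   7.    10.3  -42.2   16.5   -1.6 -107.2   36.   -12.    95.   -75.    12.6] mm 0.0 deg 0.0
placeS [ -11.3   12.8  -32.6 -135.3   -4.3   48.7   47.   -36.    55.    50.    -0. ] mm 2.0 deg 0.9
placeS [  4.7  11.8 -50.   94.7  -7.1 165.5  36.  -12.   70.   50.   -0. ] mm 15.0 deg 6.7
placeS [   6.    11.3  -49.2   72.4   -5.2 -172.9   36.   -12.    70.    10.     0. ] mm 16.8 deg 7.7
placeSyaw [ -12.    12.7  -33.5 -140.2   -4.2   52.7   47.   -36.    55.    50.    -2. ] mm 0.0 deg 0.0
placeSyaw [  8.1  12.1 -30.3 -49.9  -0.9 -39.5  47.  -36.   55.   10.   15.4] mm 0.0 deg 0.0
placeSyaw [ 14.2  12.8 -
[... 251 characters left out ...]
 0.0 deg 0.0
pickMyaw [ 37.9   8.8 -33.8 -65.8  -0.9 -23.4  47.  -36.   80.    0.2  36.4] mm 0.1 deg 0.0
push1yaw [ -12.8   12.6  -31.1 -124.8   -6.1   39.1   50.   -31.4   56.7   19.1    0. ] mm 0.0 deg 0.0
push1yaw [  1.7  11.9 -27.9 -72.7  -0.9 -16.5  50.  -36.   55.    0.    9.2] mm 0.0 deg 0.0
push1yaw [  4.8  13.9 -49.5  94.7 -12.1 153.4  30.   -0.   70.   20.  -13.6] mm 0.1 deg 0.0
pickS [-17.6  12.1 -36.4 -33.5  -0.9 -55.9  40.7 -12.3  68.8   0.9   0. ] mm 0.0 deg 0.0
pickS [-38.9  13.6 -28.8 -80.  -16.2   5.1  46.9 -15.5  59.8   0.8   0. ] mm 0.0 deg 0.0
pickS [-28.1  11.4 -31.6 -59.   -9.  -22.9  43.  -32.7  61.6  -0.6   0. ] mm 0.0 deg 0.0
real	3m4.280s
user	10m4.092s
sys	0m0.274s
```

```bash
sed -i 's/range(50)/range(24)/' q3.py; cat > q4.py <<'E'
from q3 import *
np.set_printoptions(precision=1,suppress=True,linewidth=150)
J=[]
for a in(22,26,30,34): J+=[("M",  "rack",[a,-30,82,-85,-.01],[a+.1,-15,96,-20,.01],0),("S","rack",[a,-30,57,-20,-.01],[a+.1,-15,72,55,.01],0)]
J+=[("Mpick",ME,[a,-30,82,-1,-.01],[a+.1,-15,96,1,.01],0) for a in(26,30)]
with Pool() as po:
    for n,s in po.imap(run,J):
        for k in s[:2]: print(n,k[1],"mm %.1f deg %.1f"%k[2:])
E
time OMP_NUM_THREADS=1 python3 q4.py; nproc
```

```text
M [  10.2   12.8  -29.9   13.7  -26.8 -117.7   22.   -17.8   96.   -84.6   -0. ] mm 0.0 deg 0.0
M [ -4.5  10.6 -52.4  94.7  -0.9 172.9  22.1 -29.7  82.  -20.   -0. ] mm 11.8 deg 5.1
S [  18.4   14.6  -34.9   24.5  -22.2 -136.    22.   -15.8   72.     6.3    0. ] mm 0.0 deg 0.0
S [ -3.8  12.6 -52.   94.7  -0.9 172.9  22.1 -30.   57.  -10.3  -0. ] mm 7.6 deg 3.3
M [  10.3   10.2  -38.9   24.9  -17.3 -128.8   26.   -28.3   96.   -81.8    0. ] mm 0.0 deg 0.0
M [  14.1    9.9  -41.7   32.9  -16.4 -140.4   26.   -30.    96.   -34.9    0. ] mm 0.0 deg 0.0
S [  11.6   12.6  -45.4   47.9  -10.5 -153.6   26.   -16.1   71.2  -18.6    0. ] mm 0.0 deg 0.0
S [ -0.9  12.2 -51.9  92.3  -2.4 172.9  26.1 -30.   57.    5.4  -0. ] mm 0.0 deg 0.0
M [  -3.2    9.6  -50.3   70.9   -1.5 -163.6   30.   -15.    96.   -85.     0. ] mm 0.8 deg 0.4
M [ -4.2   9.5 -51.1  94.7  -1.5 172.9  30.  -15.   96.  -20.   -0. ] mm 1.9 deg 0.8
S [  4.1  12.2 -50.3  94.7  -5.3 166.1  30.  -15.   72.   55.   -0. ] mm 3.5 deg 1.6
S [   2.2   11.5  -50.1   75.4   -3.8 -172.9   30.   -15.    72.   -20.     0. ] mm 5.3 deg 2.4
M [   0.3    9.2  -48.9   57.3   -2.2 -152.9   34.   -15.    96.   -85.     0. ] mm 7.5 deg 3.6
M [ -3.9   8.9 -51.1  94.7  -1.9 172.9  34.  -15.4  96.  -20.   -0. ] mm 8.8 deg 3.9
S [  4.9  11.7 -50.3  94.7  -6.7 165.3  34.  -15.   72.   55.   -0. ] mm 10.9 deg 4.9
S [ -13.4   14.   -38.7 -173.1   -0.9   88.8   34.1  -29.8   57.    55.    -0. ] mm 11.3 deg 5.7
Mpick [ 52.6  10.3 -53.5  66.7 -21.4 157.9  26.  -29.9  95.9   0.6  -0. ] mm 0.0 deg 0.0
Mpick [ 48.3  12.2 -53.8  74.9 -19.  153.4  26.1 -15.   82.    1.   -0. ] mm 0.0 deg 0.0
Mpick [ 43.2  10.6 -57.2  94.3 -19.  139.   30.  -23.5  89.5   0.7  -0. ] mm 0.0 deg 0.0
Mpick [  13.9   10.9  -45.  -173.1   -0.9   73.6   30.1  -30.    82.    -1.     0. ] mm 17.4 deg 7.9
4
real	2m6.100s
user	7m15.003s
sys	0m0.281s
```

```bash
cat > path.py <<'E'
from kin import *
import h
A=26
def wp(pose,g,a=A):
    return grasp(pose,g,a)
def rp(x,y,z): return [*T(RACK,[x,y,z])[0],RACK[3]]
def solve(p,R,q0):
    f=lambda q:np.r_[(fk(q,P)[0]-p)*100,((fk(q,P)[1]*RT).inv()*R).as_rotvec()*30]
    r=least_squares(f,np.clip(q0,lo+.01,hi-.01),bounds=(lo,hi),x_scale=30,max_nfev=100);e=f(r.x)
    return r.x,np.linalg.norm(e[:3])*10,np.degrees(np.linalg.norm(e[3:])/30)
def check(q,p,R,wps,n=8):
    from scipy.spatial.transform import Slerp
    for k,(p1,R1) in enumerate(wps):
        s=Slerp([0,1],Ro.concatenate([R,R1]));worst=0;st=0
        for t in np.linspace(0,1,n+1)[1:]:
            q2,em,ed=solve(p+(p1-p)*t,s([t])[0],q);worst=max(worst,em+ed);st=max(st,np.abs(q2-q).max());q=q2
        p,R=p1,R1;print(k,q.round(0),"worst %.1f"%worst,"maxstep %.0f"%st,"marg %.0f"%min((q-lo).min(),(hi-q).min()))
    return q
if __name__=="__main__":
    p,R,o=cur();gM=[-.029,0,.088];gS=[-.029,0,.064]
    up=lambda s,z:[s[0],s[1],z,s[3]]
    w=[wp(up(ME,.06),gM),wp(ME,gM),wp(up(ME,.06),gM),wp(rp(-.15,-.06,.055),gM),wp(rp(0,-.06,.048),gM),wp(rp(0,-.06,.04),gM),wp(rp(-.15,-.06,.05),gM),wp(up(SM,.07),gS),wp(SM,gS),wp(up(SM,.06),gS),wp(rp(-.15,.022,.055),gS),wp(rp(0,.022,.048),gS),wp(rp(0,.022,.04),gS),wp(rp(-.15,.022,.05),gS),wp(rp(-.15,.145,.06),gS),wp(rp(0,.145,.04),gS),wp(rp(0,.0,.04),gS)]
    check(o["joint_pos"],p,R,w)
    print("next",delta(*w[0],p,R))
E
python3 path.py
```

```text
0 [ 59.   7. -47.  48. -30.  -7.] worst 0.0 maxstep 6 marg 11
1 [ 51.  11. -54.  71. -20. -25.] worst 0.0 maxstep 4 marg 4
2 [ 59.   7. -47.  48. -30.  -7.] worst 0.0 maxstep 4 marg 11
3 [ 17.  -6. -58.  38. -17.  32.] worst 3.2 maxstep 8 marg 0
4 [ 12.  10. -40.  29. -17.  46.] worst 0.0 maxstep 3 marg 17
5 [ 12.  11. -42.  31. -15.  43.] worst 0.0 maxstep 0 marg 15
6 [ 17.  -5. -58.  38. -16.  32.] worst 1.3 maxstep 3 marg 0
7 [-13.   6. -37.   5. -21.  82.] worst 0.0 maxstep 7 marg 21
8 [-14.  12. -45.  11.  -8.  76.] worst 0.0 maxstep 2 marg 8
9 [-13.   7. -38.   5. -19.  82.] worst 0.0 maxstep 2 marg 19
10 [ 26.  -2. -58.  44. -18.  17.] worst 8.3 maxstep 13 marg 0
11 [ 14.  12. -48.  57. -10.  15.] worst 5.8 maxstep 9 marg 10
12 [ 10.  12. -50.  68.  -8.   7.] worst 0.0 maxstep 2 marg 8
13 [ 26.  -1. -58.  44. -17.  18.] worst 9.6 maxstep 14 marg 0
14 [ 37.   1. -58.  59. -21.  -7.] worst 9.2 maxstep 3 marg 0
15 [ 24.  15. -46.  63. -14.  -0.] worst 0.0 maxstep 4 marg 12
16 [  8.  12. -50.  66.  -7.  11.] worst 0.0 maxstep 3 marg 7
next (array([-0.095,  0.064,  0.041]), array([ 0.01 , -0.147, -0.003]))
```

```bash

python3 -m creep '[{"grip":0.2,"delta_pos":[-0.095,0.064,0.041],"rotation":[0.01,-0.147,-0.003]},{"grip":0.2,"delta_pos":[-0.095,0.064,0.041],"rotation":[0.01,-0.147,-0.003]},{"grip":0.2,"delta_pos":[-0.095,0.064,0.041],"rotation":[0.01,-0.147,-0.003]},{"grip":0.2,"delta_pos":[-0.095,0.064,0.041],"rotation":[0.01,-0.147,-0.003]}]'
python3 - <<'E'
from path import *
p,R,o=cur();print(o["joint_pos"].round(),delta(*wp(ME,[-.029,0,.088]),p,R))
E
```

```text
clock: 7.6
tool_pos: [0.5159, 0.3405, 0.1516]
orientation: [-179.8, -25.8, 3.1]
force: [1.5, -0.3, 1.6]
opening: 0.0703
gripper_force: 0.0
[ 60.   7. -47.  47. -30.  -7.] (array([-0.237,  0.048,  0.562]), array([-0.004,  0.002,  0.004]))
```

```bash

python3 -m creep '[{"grip":0.2,"delta_pos":[-0.237,0.048,0.3],"rotation":[-0.004,0.002,0.004]},{"grip":0.2,"delta_pos":[-0.237,0.048,0.562],"rotation":[-0.004,0.002,0.004]},{"grip":0.2,"delta_pos":[-0.237,0.048,0.562],"rotation":[-0.004,0.002,0.004]},{"grip":0.2,"delta_pos":[-0.237,0.048,0.562],"rotation":[-0.004,0.002,0.004]}]'
python3 - <<'E'
from path import *
p,R,o=cur();print(o["joint_pos"].round(),delta(*wp(ME,[-.029,0,.088]),p,R))
E
```

```text
clock: 8.0
tool_pos: [0.5213, 0.3335, 0.0904]
orientation: [179.8, -26.1, 2.5]
force: [-0.5, 0.3, 0.1]
opening: 0.0704
gripper_force: 0.0
[ 51.  11. -54.  72. -20. -25.] (array([-0.015, -0.026, -0.011]), array([ 0.003, -0.002, -0.002]))
```

```bash

python3 -m creep '[{"grip":0.2,"delta_pos":[-0.015,-0.026,-0.011],"rotation":[0.003,-0.002,-0.002]},{"grip":1,"delta_pos":[-0.015,-0.026,-0.011],"rotation":[0.003,-0.002,-0.002]},{"grip":1,"delta_pos":[-0.015,-0.026,-0.011],"rotation":[0.003,-0.002,-0.002]},{"grip":1,"delta_pos":[-0.015,-0.026,-0.011],"rotation":[0.003,-0.002,-0.002]},{"grip":1,"delta_pos":[-0.015,-0.026,-0.011],"rotation":[0.003,-0.002,-0.002]}]'
python3 -m creep '[{"grip":1,"delta_pos":[0,0,0],"rotation":[0,0,0]},{"grip":1,"delta_pos":[0,0,0],"rotation":[0,0,0]}]'
python3 - <<'E'
from path import *
p,R,o=cur();gM=[-.029,0,.088];print(o["joint_pos"].round())
L=lambda z:wp([ME[0],ME[1],z,ME[3]],gM)
w=[L(.03),L(.06),wp(rp(-.115,-.06,.056),gM),wp(rp(-.03,-.06,.05),gM),wp(rp(0,-.06,.048),gM)]
check(o["joint_pos"],p,R,w);print(delta(*w[1],p,R))
for i in range(1,5):print(delta(*w[i],*w[i-1]))
E
```

```text
clock: 8.5
tool_pos: [0.5189, 0.3369, 0.0896]
orientation: [180.0, -25.9, 2.8]
force: [-1.2, -0.8, -0.3]
opening: 0.0436
gripper_force: 0.2
clock: 8.7
tool_pos: [0.5191, 0.3367, 0.0894]
orientation: [180.0, -25.9, 2.8]
force: [-0.6, -0.3, 1.4]
opening: 0.0277
gripper_force: 0.9
[ 51.  11. -54.  71. -20. -25.]
0 [ 56.   9. -51.  57. -25. -15.] worst 0.0 maxstep 2 marg 8
1 [ 59.   7. -47.  48. -30.  -7.] worst 0.0 maxstep 1 marg 11
2 [ 16.  -2. -54.  36. -16.  35.] worst 0.0 maxstep 10 marg 4
3 [ 13.   7. -44.  31. -16.  42.] worst 0.0 maxstep 1 marg 14
4 [ 12.  10. -40.  29. -17.  46.] worst 0.0 maxstep 1 marg 17
(array([ 0.269,  0.007, -0.551]), array([-0.   ,  0.001,  0.001]))
(array([ 0.132,  0.   , -0.27 ]), array([0., 0., 0.]))
(array([0.118, 4.092, 0.102]), array([-0.044,  0.   ,  0.09 ]))
(array([0.738, 0.   , 0.427]), array([0., 0., 0.]))
(array([ 0.261, -0.   ,  0.149]), array([0., 0., 0.]))
```

```bash
python3 - <<'E'
import cv2,numpy as np
from plant import ctrl
c=lambda n,x,y,w,h,k:cv2.resize(ctrl.snapshot(n)["color"][y:y+h,x:x+w,::-1],None,fx=k,fy=k,interpolation=cv2.INTER_CUBIC)
cv2.imwrite("pics/e.png",np.hstack([c("top",100,190,100,100,4),c("scene",310,130,100,100,4)]))
E
```

```text
(no output)
```

View pics/e.png

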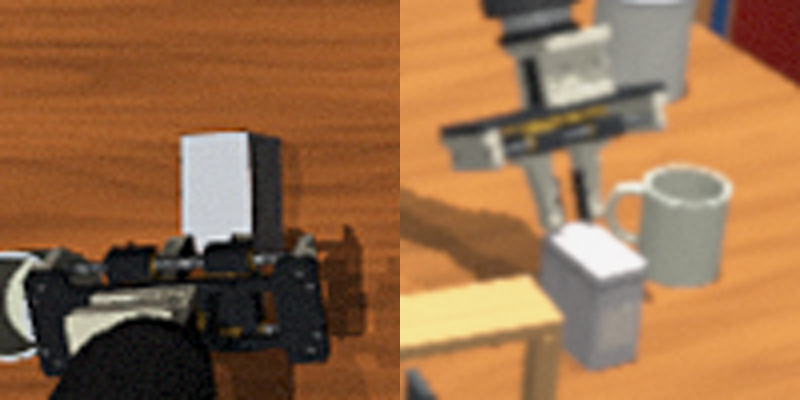

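```bash
python3 - <<'E'
from h import *
p,R,o=cur();z=R.as_matrix()[:,2];y=R.as_matrix()[:,1]
for nm,d in(("tcp",0),("tip",.022)):
  for s in(-1,0,1):
    X=p+d*z+s*y*o["opening"]/2;print(nm,s,X.round(3),(proj("top",X)[0]-[100,190])*4,(proj("scene",X)[0]-[310,130])*4)
print([((proj("top",T([*ME[:2],.1,ME[3]],c)[0])[0]-[100,190])*4).round() for c in([-.045,-.025,0],[-.045,.025,0],[.045,.025,0])],[((proj("scene",T([*ME[:2],.1,ME[3]],c)[0])[0]-[310,130])*4).round() for c in([-.045,-.025,0],[-.045,.025,0],[.045,.025,0])])
print(o["opening"],o["gripper_force"],o["force"])
E
```

```text
tcp -1 [0.519 0.346 0.089] [203.65741155 233.41545456] [180.44401207 237.30412869]
tcp 0 [0.519 0.337 0.089] [216.96280677 232.6930745 ] [171.35532746 239.6909793 ]
tcp 1 [0.52  0.327 0.089] [230.26454828 231.9708928 ] [162.22843576 242.08786377]
tip -1 [0.528 0.347 0.07 ] [210.69349881 220.0196902 ] [184.6709608  261.26585363]
tip 0 [0.529 0.337 0.07 ] [223.78721863 219.31056124] [175.60741792 263.69859529]
tip 1 [0.529 0.327 0.07 ] [236.87739979 218.60162392] [166.50584208 266.14154535]
[array([249., 251.]), array([180., 255.]), array([176., 131.])] [array([139., 228.]), array([186., 216.]), array([245., 261.])]
0.01947583618220639 0.992908061016351 [-1.60772399 -1.37962469  1.60836225]
```

```bash
python3 - <<'E'
from h import *
p=np.array([.4532,.3455,.1964]);R=Ro.from_euler('xyz',[179.0,-38.6,2.4],degrees=True);M=R.as_matrix()
for s in(-1,1):
  for d in (0,.022):
    X=p+d*M[:,2]+s*M[:,1]*.035;print(s,d,(proj("top",X)[0]-[80,200])*3,(proj("scene",X)[0]-[310,100])*3+[390,0])
E
python3 - <<'E'
import cv2,numpy as np
from plant import ctrl
c=lambda n,x,y,w,h,k:cv2.resize(ctrl.snapshot(n)["color"][y:y+h,x:x+w,::-1],None,fx=k,fy=k,interpolation=cv2.INTER_CUBIC)
cv2.imwrite("pics/f.png",np.hstack([c("top",130,215,50,60,8),c("scene",325,155,50,60,8)]))
E
```

```text
-1 0 [139.87954926 222.21982979] [527.94595241 159.86682941]
-1 0.022 [146.31306301 205.50763724] [532.93733105 177.4091813 ]
1 0 [218.26407798 219.29003292] [478.05737558 170.10600524]
1 0.022 [223.49282468 202.62654797] [483.07891534 187.92020434]
```

View pics/f.png

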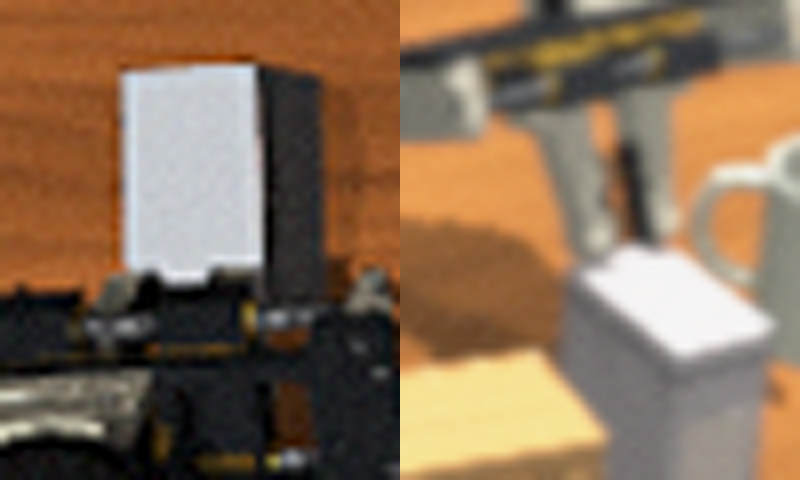

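```bash
python3 - <<'E'
from h import *
from plant import ctrl
print(ctrl.finger_overhang,[a for a in dir(ctrl) if a[0]!='_'])
o=ctrl.get_obs();print({k:np.round(v,4) for k,v in o.items()})
# triangulate tips: mid of both tips
def tri(pt,ps):
    f=lambda X:np.r_[proj("top",X)[0]-pt,proj("scene",X)[0]-ps]
    r=least_squares(f,[.52,.34,.1]);return r.x.round(4),r.fun.round(1)
pt=px([183,272],130,215,8);ps=px([620,250],325,155,8)-[50,0]
print("f tips mid",tri(pt,ps))
pt=px([172,235],80,200,3);ps=px([(470+533)/2-390,147],310,100,3)
print("d tips mid",tri(pt,ps))
E
```

```text
0.022 ['PlanningError', 'close_job', 'finger_overhang', 'get_obs', 'snapshot']
{'clock': np.float64(8.9), 'joint_pos': array([ 50.8727,  11.0584, -54.2493,  71.1534, -20.1189, -25.1126]), 'qvel': array([ 0.0884, -0.0225, -0.0614, -0.0253, -0.0778,  0.0024]), 'tau': array([-1.85700e-01, -3.52221e+01,  2.00271e+01,  1.36010e+00,
       -5.77100e-01, -1.66000e-02]), 'tool_pos': array([0.5191, 0.3367, 0.0894]), 'orientation': array([179.9708, -25.902 ,   2.7634]), 'force': array([0.0611, 0.3291, 2.3015]), 'moment': array([-0.2702,  1.5987, -0.0443]), 'gripper_force': np.float64(1.0025), 'opening': np.float64(0.0116)}
f tips mid (array([0.5175, 0.3358, 0.1061]), array([ 0.5,  0.3,  0.7, -0.1]))
d tips mid (array([0.4432, 0.3461, 0.2167]), array([ 0.,  0.,  0., -0.]))
```

```bash
python3 - <<'E'
from h import *
p=np.array([.26559557,-.61995621,.20961162]);M=Ro.from_euler('xyz',[179.9,0,-156.8],degrees=True).as_matrix()
for d in(.022,-.02): print(d,[proj("scene",p+d*M[:,2]+s*.05*M[:,1])[0].round(1) for s in(-1,1)])
import cv2
cv2.imwrite("pics/g.png",cv2.resize(cal["scene"]["color"][110:200,0:110,::-1],None,fx=6,fy=6,interpolation=cv2.INTER_CUBIC))
E
```

```text
0.022 [array([ 41.6, 192.6]), array([ 71.5, 181.5])]
-0.02 [array([ 38.1, 180.9]), array([ 68.6, 170. ])]
```

View pics/g.png

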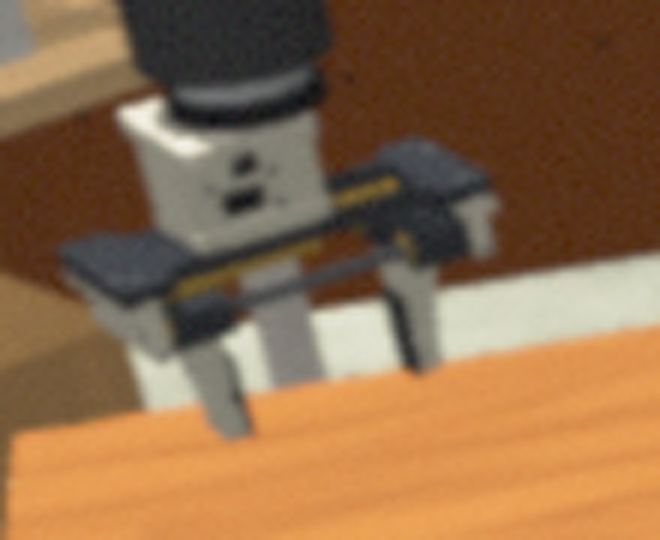

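```bash
cat >> h.py <<'E'
OFF=.037
def grasp(pose,g,a):
    R=hand(pose[3],a);return T(pose,g)[0]+(OFF-.003)*R.as_matrix()[:,2],R
E
cat > seq.py <<'E'
from path import *
import path,sys,time
gM=[-.029,0,.086];gS=[-.029,0,.063]
up=lambda s,z:[s[0],s[1],z,s[3]]
def seq(a):
    w=lambda pose,g:grasp(pose,g,a)
    return [w(up(ME,.06),gM),w(ME,gM),w(up(ME,.06),gM),w(rp(-.115,-.06,.056),gM),w(rp(0,-.06,.048),gM),w(rp(0,-.06,.04),gM),w(rp(-.115,-.06,.05),gM),w(up(SM,.07),gS),w(SM,gS),w(up(SM,.06),gS),w(rp(-.115,.022,.055),gS),w(rp(0,.022,.048),gS),w(rp(0,.022,.04),gS),w(rp(-.115,.022,.05),gS),w(rp(-.115,.145,.06),gS),w(rp(0,.145,.04),gS),w(rp(0,.0,.04),gS)]
if __name__=="__main__":
    p,R,o=cur()
    for a in map(int,sys.argv[1:]):
        print("tilt",a);check(o["joint_pos"],p,R,seq(a),5)
E
for a in 27 32 36 40; do OMP_NUM_THREADS=1 python3 seq.py $a > o$a & done; wait; cat o27 o32 o36 o40
```

```text
tilt 27
0 [ 53.  10. -51.  64. -23. -19.] worst 0.0 maxstep 2 marg 7
1 [ 40.  15. -56.  96. -16. -41.] worst 1.8 maxstep 8 marg 0
2 [ 53.  10. -51.  64. -23. -19.] worst 0.0 maxstep 8 marg 7
3 [  8.   3. -58.  55.  -7.  23.] worst 8.3 maxstep 13 marg 0
4 [ -4.  13. -50.  80.  -1.   7.] worst 3.5 maxstep 15 marg 1
5 [ -3.  14. -50.  77.  -1.  10.] worst 2.9 maxstep 1 marg 1
6 [  7.   3. -58.  55.  -6.  23.] worst 6.4 maxstep 16 marg 0
7 [-19.   9. -53.  45.  -0.  47.] worst 4.8 maxstep 8 marg 0
8 [-14.  17. -45.  11.  -2.  77.] worst 2.5 maxstep 14 marg 2
9 [-13.  11. -41.   8. -12.  79.] worst 1.2 maxstep 6 marg 12
10 [ 14.   6. -58.  65.  -9.   6.] worst 12.5 maxstep 32 marg 0
11 [ -0.  15. -50.  96.  -3. -11.] worst 9.2 maxstep 30 marg 0
12 [ -0.  16. -50.  96.  -3. -11.] worst 6.9 maxstep 0 marg 0
13 [  1.   8. -58.  96.  -3. -12.] worst 28.8 maxstep 2 marg 0
14 [ 18.   8. -58.  95. -11. -27.] worst 25.7 maxstep 21 marg 0
15 [ 13.  18. -48.  96.  -9. -23.] worst 2.4 maxstep 2 marg 0
16 [ -3.  16. -50.  96.  -2.  -9.] worst 7.4 maxstep 3 marg 0
tilt 32
0 [ 44.   9. -56.  91. -21. -
[... 1584 characters left out ...]
 maxstep 6 marg 0
9 [-14.  10. -44.  -1.  -0.  89.] worst 3.5 maxstep 5 marg 0
10 [ 10.   5. -58.  77.  -8.  -2.] worst 38.8 maxstep 62 marg 0
11 [  1.  14. -49.  96.  -5. -12.] worst 32.7 maxstep 18 marg 0
12 [  1.  15. -49.  96.  -5. -12.] worst 30.1 maxstep 0 marg 0
13 [  3.   6. -58.  96.  -6. -14.] worst 43.1 maxstep 2 marg 0
14 [ 21.   7. -58.  96. -17. -31.] worst 40.1 maxstep 4 marg 0
15 [ 15.  18. -47.  96. -13. -25.] worst 24.2 maxstep 2 marg 0
16 [ -2.  15. -49.  96.  -4. -10.] worst 30.8 maxstep 4 marg 0
this script no longer has the robotException ignored in: <_io.TextIOWrapper mode='rw' encoding='UTF-8'>
Traceback (most recent call last):
BrokenPipeError: [Errno 32] Broken pipe
```

```bash
sed -i 's/\[0\]-.003\*R/[0]+.034*R/' q3.py; sed -i 's/r=least_squares(f,rng.uniform(l,u)/s0=rng.uniform(l,u);s0[3]=rng.uniform(-172,-40);s0[4]=rng.uniform(-40,-2);s0[0]=rng.uniform(-40,50);s0[1]=rng.uniform(0,30);s0[2]=rng.uniform(-50,-10);r=least_squares(f,s0/;s/range(24)/range(12)/' q3.py
cat > q5.py <<'E'
from q3 import *
np.set_printoptions(precision=1,suppress=True,linewidth=150)
J=[]
for a in(38,41,44): 
    for y in(-65,-50): J.append(("M%d"%y,"rack",[a,-32,84,y,-.01],[a+.1,-22,90,y+.1,.01],0))
    for y in(10,25): J.append(("S%d"%y,"rack",[a,-32,60,y,-.01],[a+.1,-22,66,y+.1,.01],0))
    J+=[("Mpick",ME,[a,-32,84,-1,-.01],[a+.1,-22,90,1,.01],0),("Spick",SM,[a,-32,60,-1,-.01],[a+.1,-22,66,1,.01],0)]
with Pool(4) as po:
    for n,s in po.imap(run,J):
        for k in s[:1]: print(n,k[1],"mm %.1f deg %.1f"%k[2:])
E
time OMP_NUM_THREADS=1 python3 q5.py
```

```text
M-65 [   7.2   14.5  -38.5    6.7   -0.9 -107.6   38.   -22.    90.   -65.     0. ] mm 11.6 deg 8.3
M-50 [   8.3   14.4  -39.    10.2   -1.4 -112.    38.   -22.    90.   -50.     0. ] mm 12.6 deg 8.9
S10 [ -16.5   18.   -34.9 -166.3   -2.3   84.2   38.1  -22.    60.    10.1   -0. ] mm 8.9 deg 5.9
S25 [ -15.3   18.   -34.9 -167.3   -2.2   84.4   38.1  -22.    60.    25.1   -0. ] mm 7.8 deg 5.3
Mpick [  13.1   13.7  -43.1 -173.1   -3.4   74.7   38.   -22.    90.     1.     0. ] mm 10.6 deg 6.9
Spick [-18.2  17.  -33.8 -35.8  -1.4 -53.2  38.  -23.1  60.1  -0.7  -0. ] mm 0.0 deg 0.0
M-65 [  3.7  14.9 -29.7 -38.2  -0.9 -59.2  41.1 -32.   84.  -65.    0. ] mm 14.3 deg 8.1
M-50 [ -19.9   15.4  -32.1 -142.7   -4.6   62.5   41.1  -32.    84.   -49.9   -0. ] mm 16.6 deg 8.4
S10 [ -16.    17.4  -32.8 -148.5   -4.6   65.6   41.1  -32.    60.    10.1   -0. ] mm 9.1 deg 4.9
S25 [ -14.9   17.4  -33.2 -151.2   -4.4   67.6   41.1  -32.    60.    25.1   -0. ] mm 7.8 deg 4.3
Mpick [  12.5   14.   -45.6 -173.1   -9.2   75.7   41.   -22.    89.9    1.     0. ] mm 12.4 deg 7.6
Spick [-26.3  16.3 -29.  -57.4  -7.4 -25.6  41.1 -28.1  61.5   0.7   0. ] mm 0.0 deg 0.0
M-65 [ -4.4  14.7 -25.2 -75.4  -0.9 -16.   44.1 -32.   84.  -65.    0. ] mm 13.5 deg 6.2
M-50 [ -8.2  14.7 -25.  -95.   -0.9   6.2  44.1 -32.   84.  -49.9  -0. ] mm 14.2 deg 6.3
S10 [ -14.5   17.2  -30.1 -135.1   -5.2   50.9   44.1  -32.    60.    10.1   -0. ] mm 6.7 deg 3.3
S25 [ -13.9   17.2  -30.7 -138.9   -5.1   54.3   44.1  -32.    60.    25.1   -0. ] mm 5.6 deg 2.8
Mpick [  11.8   14.5  -48.1 -173.1  -15.2   76.6   44.   -22.    89.9   -1.     0. ] mm 14.3 deg 8.3
Spick [-34.   16.2 -27.3 -73.1 -12.4  -4.8  44.1 -27.9  65.3   0.2   0. ] mm 0.0 deg 0.0
real	2m30.924s
user	9m19.645s
sys	0m0.262s
```

```bash
cat > seq2.py <<'E'
from path import *
gM=[-.032,0,.086];gS=[-.032,0,.063]
up=lambda s,z:[s[0],s[1],z,s[3]]
q0=[ 50.8727,11.0584,-54.2493,71.1534,-20.1189,-25.1126]
def seq(a,b):
    M=lambda pose:grasp(pose,gM,a);S=lambda pose:grasp(pose,gS,b)
    return [M(up(ME,.06)),M(ME),M(up(ME,.06)),M(rp(-.11,-.06,.056)),M(rp(0,-.06,.048)),M(rp(0,-.06,.04)),M(rp(-.11,-.06,.05)),S(up(SM,.07)),S(SM),S(up(SM,.06)),S(rp(-.11,.022,.055)),S(rp(0,.022,.048)),S(rp(0,.022,.04)),S(rp(-.11,.022,.05)),S(rp(-.11,.145,.06)),S(rp(0,.145,.04)),S(rp(0,.0,.04))]
if __name__=="__main__":
    p,R=fk(q0,P);R=R*RT
    for a,b in((22,20),(20,16)): print(a,b);check(q0,p,R,seq(a,b),5)
E
OMP_NUM_THREADS=1 python3 seq2.py
```

```text
22 20
0 [ 57.  11. -44.  41. -28.  -0.] worst 0.0 maxstep 7 marg 14
1 [ 50.  15. -52.  65. -18. -19.] worst 0.0 maxstep 7 marg 6
2 [ 57.  11. -44.  41. -28.  -0.] worst 0.0 maxstep 7 marg 14
3 [ 16.   4. -50.  28. -17.  42.] worst 0.0 maxstep 16 marg 9
4 [ 12.  15. -35.  20. -20.  54.] worst 0.0 maxstep 3 marg 20
5 [ 12.  16. -36.  21. -19.  53.] worst 0.0 maxstep 0 marg 19
6 [ 15.   5. -51.  30. -16.  41.] worst 0.0 maxstep 3 marg 8
7 [-13.  11. -33.   3. -26.  84.] worst 0.0 maxstep 10 marg 25
8 [-13.  17. -38.   4. -15.  83.] worst 0.0 maxstep 2 marg 15
9 [-13.  12. -34.   3. -24.  84.] worst 0.0 maxstep 2 marg 24
10 [ 23.   8. -51.  36. -17.  27.] worst 0.0 maxstep 13 marg 7
11 [ 19.  18. -36.  25. -20.  42.] worst 0.0 maxstep 3 marg 20
12 [ 19.  18. -37.  27. -19.  40.] worst 0.0 maxstep 0 marg 19
13 [ 23.   8. -52.  39. -15.  25.] worst 0.0 maxstep 3 marg 6
14 [ 36.  10. -48.  39. -21.  13.] worst 0.0 maxstep 3 marg 11
15 [ 29.  20. -35.  33. -21.  25.] worst 0.0 maxstep 3 marg 21
16 [ 17.  18. -36.  25. -19.  44.] worst 0.0 maxstep 5 marg 19
20 16
0 [ 58.  12. -41.  34. -30.  
[... 334 characters left out ...]
 0 marg 23
6 [ 16.   6. -47.  22. -20.  48.] worst 0.0 maxstep 3 marg 12
7 [-14.  13. -29.   2. -32.  86.] worst 0.0 maxstep 9 marg 29
8 [-14.  18. -34.   2. -22.  85.] worst 0.0 maxstep 2 marg 22
9 [-14.  14. -30.   2. -31.  85.] worst 0.0 maxstep 2 marg 28
10 [ 25.   9. -43.  20. -25.  41.] worst 0.0 maxstep 10 marg 15
11 [ 20.  19. -28.  15. -29.  52.] worst 0.0 maxstep 3 marg 29
12 [ 20.  20. -29.  15. -28.  52.] worst 0.0 maxstep 0 marg 27
13 [ 25.  10. -44.  21. -24.  41.] worst 0.0 maxstep 3 marg 15
14 [ 37.  12. -40.  24. -28.  27.] worst 0.0 maxstep 3 marg 18
15 [ 30.  22. -27.  19. -29.  38.] worst 0.0 maxstep 3 marg 29
16 [ 18.  20. -29.  14. -28.  55.] worst 0.0 maxstep 4 marg 27
```

```bash
cat > nx.py <<'E'
from seq2 import *
A_,B_=22,20
M=lambda pose:grasp(pose,gM,A_)
S=lambda pose:grasp(pose,gS,B_)
def nx(*w):
    p,R,o=cur();print("q",o["joint_pos"].round(),"F",o["force"].round(1),"open %.4f"%o["opening"])
    for a in w: d=delta(*a,p,R);print("shift",d[0],"rot",d[1]);p,R=a
E
python3 -c "
from nx import *
nx(M(up(ME,.06)),M(ME))"
```

```text
q [ 51.  11. -54.  71. -20. -25.] F [0.1 0.3 2.3] open 0.0116
shift [ 0.211  0.007 -0.177] rot [-0.    -0.043  0.001]
shift [-0.225 -0.     0.556] rot [0. 0. 0.]
```

```bash

python3 -m creep '[{"grip":0.2,"delta_pos":[0.211,0.007,-0.177],"rotation":[0,-0.043,0.001]},{"grip":0.2,"delta_pos":[0.211,0.007,-0.177],"rotation":[0,-0.043,0.001]},{"grip":0.2,"delta_pos":[0.211,0.007,-0.177],"rotation":[0,-0.043,0.001]},{"grip":0.2,"delta_pos":[0.211,0.007,-0.177],"rotation":[0,-0.043,0.001]},{"grip":0.2,"delta_pos":[0.211,0.007,-0.177],"rotation":[0,-0.043,0.001]}]'
python3 -m creep '[{"grip":0.2,"delta_pos":[0,0,0],"rotation":[0,0,0]},{"grip":0.2,"delta_pos":[0,0,0],"rotation":[0,0,0]},{"grip":0.2,"delta_pos":[0,0,0],"rotation":[0,0,0]},{"grip":0.2,"delta_pos":[0,0,0],"rotation":[0,0,0]}]'
python3 -c "
from nx import *
nx(M(ME))"
```

```text
clock: 9.4
tool_pos: [0.5302, 0.3366, 0.1142]
orientation: [180.0, -22.1, 2.7]
force: [0.0, 0.3, -0.3]
opening: 0.0463
gripper_force: 0.0
clock: 9.8
tool_pos: [0.5303, 0.3362, 0.1143]
orientation: [180.0, -22.0, 2.7]
force: [0.3, 0.4, 0.3]
opening: 0.0693
gripper_force: 0.0
q [ 57.  11. -44.  41. -28.  -0.] F [0.3 0.4 0.3] open 0.0693
shift [-0.224 -0.004  0.555] rot [ 0. -0. -0.]
```

```bash

python3 -m creep '[{"grip":0.2,"delta_pos":[-0.112,-0.002,0.28],"rotation":[0,0,0]},{"grip":0.2,"delta_pos":[-0.224,-0.004,0.555],"rotation":[0,0,0]},{"grip":0.2,"delta_pos":[-0.224,-0.004,0.555],"rotation":[0,0,0]},{"grip":0.2,"delta_pos":[-0.224,-0.004,0.555],"rotation":[0,0,0]}]'
python3 -m creep '[{"grip":1,"delta_pos":[0,0,0],"rotation":[0,0,0]},{"grip":1,"delta_pos":[0,0,0],"rotation":[0,0,0]},{"grip":1,"delta_pos":[0,0,0],"rotation":[0,0,0]},{"grip":1,"delta_pos":[0,0,0],"rotation":[0,0,0]},{"grip":1,"delta_pos":[0,0,0],"rotation":[0,0,0]}]'
python3 -c "
from nx import *
nx(M(up(ME,.06)))"
```

```text
clock: 10.2
tool_pos: [0.5299, 0.3352, 0.053]
orientation: [179.9, -21.9, 2.7]
force: [-0.6, 0.4, -0.6]
opening: 0.07
gripper_force: 0.0
clock: 10.7
tool_pos: [0.5305, 0.3376, 0.0554]
orientation: [-179.9, -22.1, 2.7]
force: [-1.9, -0.8, 4.2]
opening: 0.0503
gripper_force: 29.9
q [ 50.  15. -52.  66. -18. -19.] F [-1.9 -0.8  4.2] open 0.0503
shift [ 0.22   0.01  -0.548] rot [-0.001 -0.001  0.   ]
```

```bash

python3 -m creep '[{"grip":1,"delta_pos":[0.11,0.005,-0.274],"rotation":[0,0,0]},{"grip":1,"delta_pos":[0.22,0.01,-0.548],"rotation":[0,0,0]},{"grip":1,"delta_pos":[0.22,0.01,-0.548],"rotation":[0,0,0]},{"grip":1,"delta_pos":[0.22,0.01,-0.548],"rotation":[0,0,0]}]'
python3 -c "
from nx import *
a=[*up(ME,.06)[:3],RACK[3]]
nx(M(a),M(rp(-.11,-.06,.056)),M(rp(-.03,-.06,.05)),M(rp(0,-.06,.048)))"
```

```text
clock: 11.1
tool_pos: [0.5299, 0.3371, 0.114]
orientation: [-179.9, -22.1, 2.7]
force: [-0.5, -0.2, -3.7]
opening: 0.0497
gripper_force: 30.0
q [ 57.  11. -44.  42. -27.  -1.] F [-0.5 -0.2 -3.7] open 0.0497
shift [ 0.008 -0.024 -0.002] rot [-0.039 -0.001  0.093]
shift [0.767 4.066 0.353] rot [0. 0. 0.]
shift [0.719 0.    0.355] rot [0. 0. 0.]
shift [ 0.271 -0.     0.131] rot [0. 0. 0.]
```

```bash

python3 -m creep '[{"grip":1,"delta_pos":[0.008,-0.024,0],"rotation":[-0.039,0,0.093]},{"grip":1,"delta_pos":[0.008,-0.024,0],"rotation":[-0.039,0,0.093]}]' | sed -n 2,4p
R='x'
python3 -m creep '[{"grip":1,"delta_pos":[0.15,0.81,0.07],"rotation":[0,0,0]},{"grip":1,"delta_pos":[0.15,0.81,0.07],"rotation":[0,0,0]},{"grip":1,"delta_pos":[0.15,0.81,0.07],"rotation":[0,0,0]}]' | sed -n 2,4p
python3 -m creep '[{"grip":1,"delta_pos":[0.15,0.81,0.07],"rotation":[0,0,0]},{"grip":1,"delta_pos":[0.15,0.81,0.07],"rotation":[0,0,0]},{"grip":1,"delta_pos":[0.15,0.81,0.07],"rotation":[0,0,0]}]' | sed -n 2,4p
python3 -m creep '[{"grip":1,"delta_pos":[0.15,0.81,0.07],"rotation":[0,0,0]},{"grip":1,"delta_pos":[0.15,0.81,0.07],"rotation":[0,0,0]},{"grip":1,"delta_pos":[0.15,0.81,0.07],"rotation":[0,0,0]}]' | sed -n 2,4p
python3 -m creep '[{"grip":1,"delta_pos":[0.15,0.81,0.07],"rotation":[0,0,0]},{"grip":1,"delta_pos":[0.15,0.81,0.07],"rotation":[0,0,0]},{"grip":1,"delta_pos":[0.15,0.81,0.07],"rotation":[0,0,0]}]' | sed -n 2,4p
python3 -m creep '[{"grip":1,"delta_pos":[0.15,0.81,0.07],"rotation":[0,0,0]},{"grip":1,"delta_pos":[0.15,0.81,0.07],"rotation":[0,0,0]},{"grip":1,"delta_pos":[0.15,0.81,0.07],"rotation":[0,0,0]},{"grip":1,"delta_pos":[0.15,0.81,0.07],"rotation":[0,0,0]}]'
python3 -c "
from nx import *
nx(M(rp(-.11,-.06,.056)),M(rp(-.03,-.06,.05)),M(rp(-.01,-.06,.048)))
from plant import ctrl;import cv2
for n in('scene','top'): cv2.imwrite('pics/raw_%s1.png'%n,ctrl.snapshot(n)['color'][:,:,::-1])"
```

```text
tool_pos: [0.5309, 0.3388, 0.1127]
orientation: [179.8, -22.1, -6.4]
force: [-0.3, 0.7, -3.6]
tool_pos: [0.5365, 0.2502, 0.1108]
orientation: [179.6, -21.9, -6.3]
force: [-0.2, 1.3, -2.5]
tool_pos: [0.5437, 0.1686, 0.1105]
orientation: [179.7, -21.9, -6.4]
force: [-0.5, -0.0, -2.9]
tool_pos: [0.5512, 0.0873, 0.11]
orientation: [179.7, -21.9, -6.4]
force: [0.1, 0.0, -4.2]
tool_pos: [0.5591, 0.0059, 0.1097]
orientation: [179.8, -21.9, -6.4]
force: [0.0, 0.4, -3.3]
clock: 12.9
tool_pos: [0.5678, -0.0736, 0.1099]
orientation: [179.8, -22.0, -6.3]
force: [0.4, -0.1, -3.8]
opening: 0.0499
gripper_force: 30.0
q [ 16.   4. -50.  29. -17.  41.] F [ 0.4 -0.1 -3.8] open 0.0499
shift [0.017 0.001 0.   ] rot [ 0.002 -0.     0.   ]
shift [0.719 0.    0.355] rot [0. 0. 0.]
shift [0.178 0.    0.093] rot [0. 0. 0.]
```

```bash

python3 -m creep '[{"grip":1,"delta_pos":[0.24,0,0.118],"rotation":[0.002,0,0]},{"grip":1,"delta_pos":[0.48,0,0.237],"rotation":[0.002,0,0]},{"grip":1,"delta_pos":[0.735,0,0.355],"rotation":[0.002,0,0]},{"grip":1,"delta_pos":[0.735,0,0.355],"rotation":[0.002,0,0]}]'
python3 -m creep '[{"grip":1,"delta_pos":[0.09,0,0.046],"rotation":[0,0,0]},{"grip":1,"delta_pos":[0.178,0,0.093],"rotation":[0,0,0]},{"grip":1,"delta_pos":[0.178,0,0.093],"rotation":[0,0,0]}]'
python3 -c "
from nx import *
nx(M(rp(-.01,-.06,.048)),M(rp(-.004,-.06,.044)),M(rp(-.001,-.06,.040)))
"
```

```text
clock: 13.4
tool_pos: [0.6525, -0.0808, 0.1052]
orientation: [-180.0, -22.1, -6.2]
force: [-0.5, 0.9, -2.1]
opening: 0.0501
gripper_force: 30.0
clock: 13.7
tool_pos: [0.6699, -0.084, 0.1032]
orientation: [-179.9, -22.1, -6.3]
force: [-0.5, 0.3, -4.3]
opening: 0.0498
gripper_force: 30.0
q [ 12.  14. -36.  21. -20.  53.] F [-0.5  0.3 -4.3] open 0.0498
shift [-0.012  0.01   0.003] rot [-0.001 -0.001  0.   ]
shift [ 0.041 -0.     0.06 ] rot [0. 0. 0.]
shift [0.013 0.    0.048] rot [0. 0. 0.]
```

```bash

python3 -m creep '[{"grip":1,"delta_pos":[0.045,0,0.02],"rotation":[0,0,0]},{"grip":1,"delta_pos":[0.045,0,0.02],"rotation":[0,0,0]}]' | sed -n 2,4p
python3 -m creep '[{"grip":1,"delta_pos":[-0.022,0,0.056],"rotation":[0,0,0]},{"grip":1,"delta_pos":[-0.022,0,0.056],"rotation":[0,0,0]}]' | sed -n 2,4p
python3 -m creep '[{"grip":1,"delta_pos":[-0.01,0,0.02],"rotation":[0,0,0]},{"grip":1,"delta_pos":[-0.01,0,0.02],"rotation":[0,0,0]}]' | sed -n 2,4p
python3 -c "
from nx import *
nx(M(rp(0,-.06,.040)))
"
```

```text
tool_pos: [0.6738, -0.085, 0.1031]
orientation: [-179.9, -22.1, -6.3]
force: [0.1, -0.5, -3.3]
tool_pos: [0.6739, -0.085, 0.0972]
orientation: [-179.9, -22.1, -6.3]
force: [0.3, -0.2, -1.2]
tool_pos: [0.6742, -0.085, 0.0962]
orientation: [-179.9, -22.2, -6.3]
force: [-2.5, 0.5, 4.4]
q [ 12.  15. -37.  22. -19.  52.] F [-2.5  0.5  4.4] open 0.0499
shift [0.036 0.005 0.033] rot [-0.001 -0.002  0.   ]
```

```bash

python3 -m creep '[{"grip":1,"delta_pos":[0.033,0,0.001],"rotation":[0,0,0]},{"grip":1,"delta_pos":[0.033,0,0.001],"rotation":[0,0,0]}]' | sed -n 2,4p
python3 -m creep '[{"grip":1,"delta_pos":[0.018,0,0.008],"rotation":[0,0,0]},{"grip":1,"delta_pos":[0.018,0,0.008],"rotation":[0,0,0]}]' | sed -n 2,4p
python3 -m creep '[{"grip":1,"delta_pos":[0.018,0,0.008],"rotation":[0,0,0]},{"grip":1,"delta_pos":[0.018,0,0.008],"rotation":[0,0,0]}]' | sed -n 2,4p
```

```text
tool_pos: [0.6768, -0.0855, 0.0964]
orientation: [-179.9, -22.1, -6.4]
force: [-2.5, -0.3, 3.1]
tool_pos: [0.6788, -0.0857, 0.0963]
orientation: [-179.9, -22.1, -6.4]
force: [-2.2, 0.2, 3.6]
tool_pos: [0.6794, -0.0859, 0.0964]
orientation: [-179.9, -22.0, -6.4]
force: [-14.0, 3.8, 14.4]
```

```bash

python3 -m creep '[{"grip":1,"delta_pos":[-0.007,0,-0.006],"rotation":[0,0,0]},{"grip":1,"delta_pos":[-0.007,0,-0.006],"rotation":[0,0,0]}]' | sed -n 2,4p
python3 -m creep '[{"grip":0.3,"delta_pos":[0,0,0],"rotation":[0,0,0]},{"grip":0.3,"delta_pos":[0,0,0],"rotation":[0,0,0]},{"grip":0.3,"delta_pos":[0,0,0],"rotation":[0,0,0]},{"grip":0.3,"delta_pos":[0,0,0],"rotation":[0,0,0]}]'
python3 -c "
from nx import *
nx(M(rp(-.06,-.06,.048)),M(rp(-.12,-.06,.056)),S([*T(RACK,[-.13,-.06,.09])[0],RACK[3]]),S(up(SM,.09)),S(up(SM,.06)))
"
```

```text
tool_pos: [0.6794, -0.0858, 0.0964]
orientation: [-179.9, -22.0, -6.4]
force: [-6.7, 2.4, 7.5]
clock: 15.5
tool_pos: [0.6796, -0.0858, 0.0958]
orientation: [-179.9, -22.0, -6.3]
force: [-0.8, -1.0, -0.9]
opening: 0.0611
gripper_force: 0.0
q [ 12.  16. -35.  21. -19.  53.] F [-0.8 -1.  -0.9] open 0.0611
shift [-0.539  0.003 -0.29 ] rot [-0.001 -0.    -0.   ]
shift [-0.526 -0.    -0.299] rot [0. 0. 0.]
shift [-0.063  0.    -0.14 ] rot [ 0.    -0.022  0.   ]
shift [0.09  2.607 0.033] rot [-0.04  -0.     0.109]
shift [-0.103 -0.     0.282] rot [0. 0. 0.]
```

```bash

python3 -m creep '[{"grip":0.3,"delta_pos":[-0.27,0.002,-0.145],"rotation":[0,0,0]},{"grip":0.3,"delta_pos":[-0.539,0.003,-0.29],"rotation":[0,0,0]},{"grip":0.3,"delta_pos":[-0.539,0.003,-0.29],"rotation":[0,0,0]}]' | sed -n 2,4p
python3 -m creep '[{"grip":0.2,"delta_pos":[-0.6,0,-0.44],"rotation":[0,-0.022,0]},{"grip":0.2,"delta_pos":[-0.6,0,-0.44],"rotation":[0,-0.022,0]},{"grip":0.2,"delta_pos":[-0.6,0,-0.44],"rotation":[0,-0.022,0]}]' | sed -n 2,4p
python3 -m creep '[{"grip":0.2,"delta_pos":[0,0.9,0],"rotation":[-0.04,0,0.109]},{"grip":0.2,"delta_pos":[0,0.9,0],"rotation":[-0.04,0,0.109]},{"grip":0.2,"delta_pos":[0,0.9,0],"rotation":[-0.04,0,0.109]}]' | sed -n 2,4p
python3 -m creep '[{"grip":0.2,"delta_pos":[0,0.9,0],"rotation":[0,0,0]},{"grip":0.2,"delta_pos":[0,0.9,0],"rotation":[0,0,0]},{"grip":0.2,"delta_pos":[0,0.9,0],"rotation":[0,0,0]}]' | sed -n 2,4p
python3 -c "
from nx import *
nx(S(up(SM,.09)),S(up(SM,.05)),S(SM))
"
```

```text
tool_pos: [0.6153, -0.08, 0.1022]
orientation: [-180.0, -21.9, -6.4]
force: [0.7, 0.0, -0.7]
tool_pos: [0.5456, -0.0714, 0.1219]
orientation: [-179.9, -20.1, -6.4]
force: [0.6, -0.7, -0.3]
tool_pos: [0.5371, -0.1635, 0.1206]
orientation: [-180.0, -20.0, -17.0]
force: [-0.6, 0.1, 0.4]
tool_pos: [0.5111, -0.2499, 0.1207]
orientation: [-179.9, -20.0, -17.0]
force: [0.2, 0.3, -0.3]
q [ -3.   4. -42.  11. -25.  67.] F [ 0.2  0.3 -0.3] open 0.0704
shift [0.389 0.73  0.137] rot [ 0.    -0.001 -0.002]
shift [-0.137 -0.     0.376] rot [0. 0. 0.]
shift [-0.171 -0.     0.47 ] rot [0. 0. 0.]
```

```bash

python3 -m creep '[{"grip":0.2,"delta_pos":[0.389,0.73,0.137],"rotation":[0,0,0]},{"grip":0.2,"delta_pos":[0.389,0.73,0.137],"rotation":[0,0,0]},{"grip":0.2,"delta_pos":[0.389,0.73,0.137],"rotation":[0,0,0]},{"grip":0.2,"delta_pos":[0.389,0.73,0.137],"rotation":[0,0,0]}]' | sed -n 2,4p
python3 -m creep '[{"grip":0.2,"delta_pos":[-0.137,0,0.376],"rotation":[0,0,0]},{"grip":0.2,"delta_pos":[-0.137,0,0.376],"rotation":[0,0,0]},{"grip":0.2,"delta_pos":[-0.137,0,0.376],"rotation":[0,0,0]}]' | sed -n 2,4p
python3 - <<'E'
from nx import *
from plant import ctrl;import cv2
nx(S(SM))
s=ctrl.snapshot("top")["color"]
cal["top1"]=s;pickle.dump(s,open("top1.pkl","wb"))
# white/gray tops: medium on rack front strip
for nm,y in(("M",-.06),):
    pass
E
```

```text
tool_pos: [0.5301, -0.3294, 0.1206]
orientation: [-180.0, -20.0, -16.9]
force: [-0.5, 0.6, -1.1]
tool_pos: [0.5293, -0.3279, 0.0808]
orientation: [-180.0, -19.9, -16.7]
force: [0.3, -0.0, 0.6]
q [-13.  13. -35.   3. -23.  84.] F [ 0.3 -0.   0.6] open 0.0701
shift [-0.159  0.037  0.471] rot [-0.     0.001  0.001]
```

```bash

python3 -m creep '[{"grip":0.2,"delta_pos":[-0.07,0.037,0.22],"rotation":[0,0,0]},{"grip":0.2,"delta_pos":[-0.159,0.037,0.471],"rotation":[0,0,0]},{"grip":0.2,"delta_pos":[-0.159,0.037,0.471],"rotation":[0,0,0]}]' | sed -n 2,4p
python3 -m creep '[{"grip":1,"delta_pos":[0,0,0],"rotation":[0,0,0]},{"grip":1,"delta_pos":[0,0,0],"rotation":[0,0,0]},{"grip":1,"delta_pos":[0,0,0],"rotation":[0,0,0]},{"grip":1,"delta_pos":[0,0,0],"rotation":[0,0,0]},{"grip":1,"delta_pos":[0,0,0],"rotation":[0,0,0]}]'
python3 -c "
from nx import *
nx(S(up(SM,.07)),S([*T(RACK,[-.13,-.06,.09])[0],RACK[3]]),S(rp(-.12,.022,.056)),S(rp(-.03,.022,.05)),S(rp(-.008,.022,.047)))
"
```

```text
tool_pos: [0.5287, -0.332, 0.0301]
orientation: [-180.0, -19.9, -16.8]
force: [-0.8, 0.1, -0.8]
clock: 18.25
tool_pos: [0.531, -0.3329, 0.0333]
orientation: [-180.0, -20.2, -16.8]
force: [-2.9, 3.6, 7.4]
opening: 0.05
gripper_force: 30.0
q [-14.  17. -37.   4. -15.  83.] F [-2.9  3.6  7.4] open 0.0500
shift [ 0.215 -0.006 -0.643] rot [-0.001 -0.002  0.   ]
shift [-0.465 -2.546 -0.382] rot [ 0.04   0.    -0.109]
shift [-0.022 -0.82   0.354] rot [0. 0. 0.]
shift [0.825 0.    0.364] rot [0. 0. 0.]
shift [0.196 0.    0.103] rot [0. 0. 0.]
```

```bash

python3 -m creep '[{"grip":1,"delta_pos":[0.107,0,-0.32],"rotation":[0,0,0]},{"grip":1,"delta_pos":[0.215,-0.006,-0.643],"rotation":[0,0,0]},{"grip":1,"delta_pos":[0.215,-0.006,-0.643],"rotation":[0,0,0]}]' | sed -n 2,4p
python3 -m creep '[{"grip":1,"delta_pos":[-0.155,-0.85,-0.127],"rotation":[0,0,0]},{"grip":1,"delta_pos":[-0.155,-0.85,-0.127],"rotation":[0,0,0]},{"grip":1,"delta_pos":[-0.155,-0.85,-0.127],"rotation":[0,0,0]}]' | sed -n 2,4p
python3 -m creep '[{"grip":1,"delta_pos":[-0.155,-0.85,-0.127],"rotation":[0,0,0]},{"grip":1,"delta_pos":[-0.155,-0.85,-0.127],"rotation":[0,0,0]},{"grip":1,"delta_pos":[-0.155,-0.85,-0.127],"rotation":[0,0,0]}]' | sed -n 2,4p
python3 -m creep '[{"grip":1,"delta_pos":[-0.155,-0.85,-0.127],"rotation":[0.04,0,-0.109]},{"grip":1,"delta_pos":[-0.155,-0.85,-0.127],"rotation":[0.04,0,-0.109]},{"grip":1,"delta_pos":[-0.155,-0.85,-0.127],"rotation":[0.04,0,-0.109]},{"grip":1,"delta_pos":[-0.155,-0.85,-0.127],"rotation":[0.04,0,-0.109]}]'
python3 -c "
from nx import *
nx(S(rp(-.12,.022,.056)),S(rp(-.03,.022,.05)),S(rp(-.008,.022,.047)))
"
```

```text
tool_pos: [0.5311, -0.3325, 0.1049]
orientation: [-180.0, -20.5, -16.7]
force: [0.6, -0.3, -3.0]
tool_pos: [0.5338, -0.242, 0.1058]
orientation: [-180.0, -20.0, -16.6]
force: [-0.4, 0.3, -2.7]
tool_pos: [0.5412, -0.1554, 0.1128]
orientation: [-180.0, -20.1, -16.6]
force: [0.2, -0.2, -3.0]
clock: 19.55
tool_pos: [0.5472, -0.0711, 0.1189]
orientation: [-179.9, -20.0, -6.3]
force: [-0.2, -0.6, -3.3]
opening: 0.0501
gripper_force: 30.0
q [ 18.   2. -47.  21. -23.  48.] F [-0.2 -0.6 -3.3] open 0.0501
shift [-0.002 -0.816  0.339] rot [-0.001  0.     0.   ]
shift [0.825 0.    0.364] rot [0. 0. 0.]
shift [0.196 0.    0.103] rot [0. 0. 0.]
```

```bash

python3 -m creep '[{"grip":1,"delta_pos":[0,-0.5,0.1],"rotation":[0,0,0]},{"grip":1,"delta_pos":[0,-0.896,0.339],"rotation":[0,0,0]},{"grip":1,"delta_pos":[0,-0.896,0.339],"rotation":[0,0,0]},{"grip":1,"delta_pos":[0,-0.896,0.339],"rotation":[0,0,0]}]' | sed -n 2,4p
python3 -m creep '[{"grip":1,"delta_pos":[0.27,0,0.12],"rotation":[0,0,0]},{"grip":1,"delta_pos":[0.55,0,0.24],"rotation":[0,0,0]},{"grip":1,"delta_pos":[0.825,0,0.364],"rotation":[0,0,0]},{"grip":1,"delta_pos":[0.825,0,0.364],"rotation":[0,0,0]}]' | sed -n 2,4p
python3 -m creep '[{"grip":1,"delta_pos":[0.1,0,0.05],"rotation":[0,0,0]},{"grip":1,"delta_pos":[0.196,0,0.103],"rotation":[0,0,0]},{"grip":1,"delta_pos":[0.196,0,0.103],"rotation":[0,0,0]}]' | sed -n 2,4p
python3 -c "
from nx import *
nx(S(rp(-.004,.03,.047)),S(rp(-.004,.03,.042)))
"
```

```text
tool_pos: [0.568, 0.0152, 0.0859]
orientation: [179.9, -19.9, -6.4]
force: [-0.7, -1.0, -2.6]
tool_pos: [0.6619, 0.0055, 0.0818]
orientation: [-179.9, -20.1, -6.5]
force: [-1.2, 0.1, -2.1]
tool_pos: [0.6816, 0.0038, 0.0787]
orientation: [-179.9, -20.1, -6.4]
force: [-0.2, 0.2, -2.9]
q [ 20.  17. -37.  27. -20.  39.] F [-0.2  0.2 -2.9] open 0.0499
shift [ 0.016 -0.004  0.013] rot [-0.001 -0.001 -0.001]
shift [-0.017 -0.     0.047] rot [0. 0. 0.]
```

```bash

python3 -m creep '[{"grip":1,"delta_pos":[-0.016,0,0.045],"rotation":[0,0,0]},{"grip":1,"delta_pos":[-0.016,0,0.045],"rotation":[0,0,0]}]' | sed -n 2,4p
python3 -m creep '[{"grip":1,"delta_pos":[-0.007,0,0.02],"rotation":[0,0,0]},{"grip":1,"delta_pos":[-0.007,0,0.02],"rotation":[0,0,0]}]' | sed -n 2,4p
python3 -c "
from nx import *
nx(S(rp(0,.03,.042)))
"
```

```text
tool_pos: [0.6802, 0.0043, 0.0739]
orientation: [-179.9, -20.1, -6.3]
force: [0.4, 0.7, -2.3]
tool_pos: [0.6808, 0.0044, 0.0734]
orientation: [-179.9, -20.2, -6.3]
force: [-2.3, -0.2, 6.2]
q [ 20.  17. -38.  29. -18.  38.] F [-2.3 -0.2  6.2] open 0.0501
shift [0.063 0.001 0.027] rot [-0.001 -0.002  0.   ]
```

On the board; slide back gently to the rail.

```bash

python3 -m creep '[{"grip":1,"delta_pos":[0.038,0,0.01],"rotation":[0,0,0]},{"grip":1,"delta_pos":[0.038,0,0.01],"rotation":[0,0,0]}]' | sed -n 2,4p
python3 -m creep '[{"grip":1,"delta_pos":[0.018,0,0.007],"rotation":[0,0,0]},{"grip":1,"delta_pos":[0.018,0,0.007],"rotation":[0,0,0]}]' | sed -n 2,4p
```

```text
tool_pos: [0.6849, 0.0041, 0.0734]
orientation: [-179.9, -20.2, -6.3]
force: [-2.3, -1.5, 6.4]
tool_pos: [0.6867, 0.0039, 0.0734]
orientation: [-179.9, -20.2, -6.3]
force: [-3.3, -0.8, 6.8]
```

```bash

python3 -m creep '[{"grip":1,"delta_pos":[0.018,0,0.007],"rotation":[0,0,0]},{"grip":1,"delta_pos":[0.018,0,0.007],"rotation":[0,0,0]}]' | sed -n 2,4p
python3 -c "
from nx import *
nx(S(rp(0,.03,.042)))
"
```

```text
tool_pos: [0.6887, 0.0037, 0.0734]
orientation: [-179.9, -20.2, -6.3]
force: [-3.6, -0.4, 7.0]
q [ 20.  18. -37.  27. -19.  39.] F [-3.6 -0.4  7. ] open 0.0496
shift [-0.011  0.003 -0.001] rot [-0.001 -0.002  0.   ]
```

```bash

python3 -m creep '[{"grip":1,"delta_pos":[0.015,0,0.005],"rotation":[0,0,0]},{"grip":1,"delta_pos":[0.015,0,0.005],"rotation":[0,0,0]}]' | sed -n 2,4p
```

```text
tool_pos: [0.689, 0.0036, 0.0733]
orientation: [-179.9, -20.1, -6.3]
force: [-14.4, 3.8, 13.4]
```

```bash

python3 -m creep '[{"grip":1,"delta_pos":[0.009,0,0.003],"rotation":[0,0,0]},{"grip":1,"delta_pos":[0.009,0,0.003],"rotation":[0,0,0]}]' | sed -n 2,4p
```

```text
tool_pos: [0.6891, 0.0036, 0.0733]
orientation: [-179.9, -20.1, -6.3]
force: [-20.2, 6.7, 18.9]
```

Rail contact. Back off and release, then retreat toward the bookend's outer side.

```bash

python3 -m creep '[{"grip":1,"delta_pos":[-0.016,0,-0.008],"rotation":[0,0,0]},{"grip":1,"delta_pos":[-0.016,0,-0.008],"rotation":[0,0,0]}]' | sed -n 2,4p
python3 -m creep '[{"grip":0.3,"delta_pos":[0,0,0],"rotation":[0,0,0]},{"grip":0.3,"delta_pos":[0,0,0],"rotation":[0,0,0]},{"grip":0.3,"delta_pos":[0,0,0],"rotation":[0,0,0]},{"grip":0.3,"delta_pos":[0,0,0],"rotation":[0,0,0]}]'
python3 -c "
from nx import *
nx(S(rp(-.06,.03,.048)),S(rp(-.125,.03,.08)),S(rp(-.125,.15,.08)))
"
```

```text
tool_pos: [0.689, 0.0039, 0.0733]
orientation: [-179.9, -20.1, -6.3]
force: [-6.0, 2.7, 9.2]
clock: 22.65
tool_pos: [0.6888, 0.0033, 0.0721]
orientation: [-179.9, -20.0, -6.4]
force: [-0.5, 0.5, -0.1]
opening: 0.0612
gripper_force: 0.0
q [ 20.  18. -36.  27. -19.  39.] F [-0.5  0.5 -0.1] open 0.0612
shift [-0.552 -0.001 -0.276] rot [-0.001 -0.    -0.   ]
shift [-0.501 -0.    -0.523] rot [0. 0. 0.]
shift [-0.  -1.2 -0. ] rot [0. 0. 0.]
```

```bash

python3 -m creep '[{"grip":0.3,"delta_pos":[-0.27,0,-0.135],"rotation":[0,0,0]},{"grip":0.3,"delta_pos":[-0.552,0,-0.276],"rotation":[0,0,0]},{"grip":0.3,"delta_pos":[-0.552,0,-0.276],"rotation":[0,0,0]}]' | sed -n 2,4p
python3 -m creep '[{"grip":1,"delta_pos":[-0.5,0,-0.52],"rotation":[0,0,0]},{"grip":1,"delta_pos":[-0.5,0,-0.52],"rotation":[0,0,0]},{"grip":1,"delta_pos":[-0.5,0,-0.52],"rotation":[0,0,0]}]' | sed -n 2,4p
python3 -m creep '[{"grip":1,"delta_pos":[0,-0.6,0],"rotation":[0,0,0]},{"grip":1,"delta_pos":[0,-0.6,0],"rotation":[0,0,0]}]' | sed -n 2,4p
python3 -m creep '[{"grip":1,"delta_pos":[0,-0.65,0],"rotation":[0,0,0]},{"grip":1,"delta_pos":[0,-0.65,0],"rotation":[0,0,0]},{"grip":1,"delta_pos":[0,-0.65,0],"rotation":[0,0,0]}]'
cat >> nx.py <<'E'
def TIP(x,y,z,a=20):
    R=hand(RACK[3],a);return T(RACK,[x,y,z])[0]+(OFF-.022)*R.as_matrix()[:,2],R
E
python3 - <<'E'
from nx import *
from plant import ctrl;import cv2
nx(TIP(-.10,.155,.11),TIP(-.015,.155,.10),TIP(-.015,.155,.092))
c=lambda n,x,y,w,h,k:cv2.resize(ctrl.snapshot(n)["color"][y:y+h,x:x+w,::-1],None,fx=k,fy=k,interpolation=cv2.INTER_CUBIC)
cv2.imwrite("pics/k.png",np.vstack([c("top",200,145,160,60,5)[:300],c("scene",210,205,160,60,5)]))
E
```

```text
tool_pos: [0.6242, 0.0092, 0.0788]
orientation: [-180.0, -19.9, -6.4]
force: [0.5, -0.1, 0.5]
tool_pos: [0.5623, 0.0175, 0.1123]
orientation: [-179.9, -20.1, -6.3]
force: [0.2, 0.8, -0.3]
tool_pos: [0.5722, 0.0803, 0.1122]
orientation: [-179.8, -20.2, -6.3]
force: [0.5, 0.4, -0.4]
clock: 23.75
tool_pos: [0.5782, 0.1438, 0.1109]
orientation: [-179.9, -20.1, -6.2]
force: [-1.1, -1.3, -0.5]
opening: 0.0033
gripper_force: 0.0
q [ 39.   8. -46.  35. -25.  14.] F [-1.1 -1.3 -0.5] open 0.0033
shift [0.415 0.025 0.311] rot [-0.001 -0.001  0.002]
shift [0.765 0.    0.385] rot [0. 0. 0.]
shift [-0.027 -0.     0.075] rot [0. 0. 0.]
```

View pics/k.png

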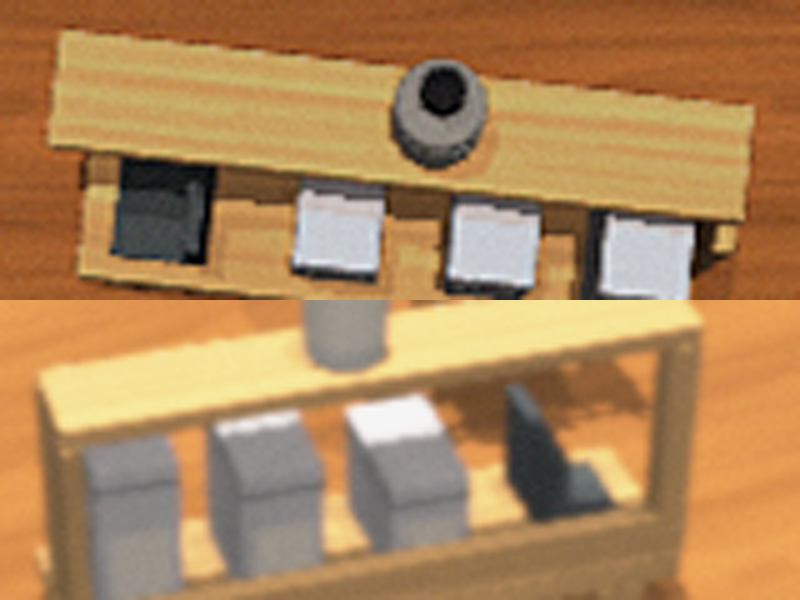

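```bash

python3 -m creep '[{"grip":1,"delta_pos":[0.2,0.025,0.15],"rotation":[0,0,0]},{"grip":1,"delta_pos":[0.415,0.025,0.311],"rotation":[0,0,0]},{"grip":1,"delta_pos":[0.415,0.025,0.311],"rotation":[0,0,0]}]' | sed -n 2,4p
python3 -m creep '[{"grip":1,"delta_pos":[0.38,0,0.19],"rotation":[0,0,0]},{"grip":1,"delta_pos":[0.74,0,0.45],"rotation":[0,0,0]},{"grip":1,"delta_pos":[0.74,0,0.45],"rotation":[0,0,0]},{"grip":1,"delta_pos":[0.74,0,0.45],"rotation":[0,0,0]}]'
python3 -c "
from nx import *
nx(TIP(-.015,.155,.092),TIP(-.015,.0,.092))
"
```

```text
tool_pos: [0.628, 0.132, 0.0951]
orientation: [-180.0, -20.0, -6.5]
force: [-0.7, -0.4, -0.9]
clock: 24.55
tool_pos: [0.7104, 0.1223, 0.0779]
orientation: [180.0, -19.9, -6.5]
force: [-1.0, -0.2, 0.2]
opening: 0.0006
gripper_force: 0.0
q [ 30.  21. -32.  30. -23.  27.] F [-1.  -0.2  0.2] open 0.0006
shift [ 0.008 -0.044  0.003] rot [ 0.001  0.001 -0.001]
shift [0.   1.55 0.  ] rot [0. 0. 0.]
```

```bash

python3 -m creep '[{"grip":1,"delta_pos":[0,0.1,0],"rotation":[0,0,0]},{"grip":1,"delta_pos":[0,0.2,0],"rotation":[0,0,0]},{"grip":1,"delta_pos":[0,0.3,0],"rotation":[0,0,0]}]' | sed -n 2,4p
python3 -m creep '[{"grip":1,"delta_pos":[0,0.1,0],"rotation":[0,0,0]},{"grip":1,"delta_pos":[0,0.2,0],"rotation":[0,0,0]},{"grip":1,"delta_pos":[0,0.3,0],"rotation":[0,0,0]}]' | sed -n 2,4p
python3 -m creep '[{"grip":1,"delta_pos":[0,0.1,0],"rotation":[0,0,0]},{"grip":1,"delta_pos":[0,0.2,0],"rotation":[0,0,0]}]' | sed -n 2,4p
python3 -c "
from nx import *
nx(TIP(-.015,0,.092))
"
```

```text
tool_pos: [0.7068, 0.0938, 0.08]
orientation: [-179.9, -20.1, -6.3]
force: [0.1, 1.9, -1.1]
tool_pos: [0.7041, 0.0639, 0.0797]
orientation: [-179.9, -20.1, -6.3]
force: [-1.3, 3.1, 1.1]
tool_pos: [0.7022, 0.0442, 0.0796]
orientation: [-179.9, -20.1, -6.3]
force: [-1.0, 3.6, 3.8]
q [ 23.  19. -34.  28. -21.  36.] F [-1.   3.6  3.8] open 0.0004
shift [-0.001  0.72   0.016] rot [-0.001 -0.001 -0.   ]
```

```bash

python3 -m creep '[{"grip":1,"delta_pos":[0,0.08,0],"rotation":[0,0,0]},{"grip":1,"delta_pos":[0,0.16,0],"rotation":[0,0,0]},{"grip":1,"delta_pos":[0,0.24,0],"rotation":[0,0,0]}]' | sed -n 2,4p
python3 -m creep '[{"grip":1,"delta_pos":[0,0.07,0],"rotation":[0,0,0]},{"grip":1,"delta_pos":[0,0.14,0],"rotation":[0,0,0]},{"grip":1,"delta_pos":[0,0.2,0],"rotation":[0,0,0]}]' | sed -n 2,4p
python3 -c "
from nx import *
nx(TIP(-.015,0,.092))
"
```

```text
tool_pos: [0.6995, 0.0204, 0.0795]
orientation: [-179.9, -20.1, -6.3]
force: [-1.8, 3.9, 2.7]
tool_pos: [0.6973, 0.0008, 0.0794]
orientation: [-179.9, -20.1, -6.3]
force: [-4.3, 6.0, 4.4]
q [ 20.  18. -34.  25. -21.  42.] F [-4.3  6.   4.4] open 0.0003
shift [-0.     0.283  0.016] rot [-0.001 -0.001  0.   ]
```

```bash

for k in 1; do python3 -m creep '[{"grip":1,"delta_pos":[0,0.04,0],"rotation":[0,0,0]},{"grip":1,"delta_pos":[0,0.08,0],"rotation":[0,0,0]}]' | sed -n 2,4p
python3 -m creep '[{"grip":1,"delta_pos":[0,0.03,0],"rotation":[0,0,0]},{"grip":1,"delta_pos":[0,0.06,0],"rotation":[0,0,0]}]' | sed -n 2,4p; done
python3 -c "
from nx import *
nx(TIP(-.015,0,.092))
"
```

```text
tool_pos: [0.6964, -0.0071, 0.0794]
orientation: [-179.9, -20.1, -6.3]
force: [-3.0, 5.9, 3.6]
tool_pos: [0.6957, -0.013, 0.0794]
orientation: [-179.9, -20.1, -6.3]
force: [-2.0, 6.2, 3.6]
q [ 18.  18. -34.  24. -21.  44.] F [-2.   6.2  3.6] open 0.0004
shift [0.001 0.145 0.016] rot [-0.001 -0.001  0.   ]
```

```bash

python3 -m creep '[{"grip":1,"delta_pos":[0,0.03,0],"rotation":[0,0,0]},{"grip":1,"delta_pos":[0,0.06,0],"rotation":[0,0,0]}]' | sed -n 2,4p
python3 -m creep '[{"grip":1,"delta_pos":[0,0.02,0],"rotation":[0,0,0]},{"grip":1,"delta_pos":[0,0.04,0],"rotation":[0,0,0]}]' | sed -n 2,4p
python3 - <<'E'
from nx import *
from plant import ctrl;import cv2
nx(TIP(-.015,0,.092))
# front-top edge strip of the tins in the top view: sample along rack y at tin top height, x=-30
s=ctrl.snapshot("top")["color"].astype(int)
for h_,n in((.16,"L"),(.14,"M"),(.115,"S")):
    r=[]
    for y in np.arange(-180,60,2):
        u,v=proj("top",T(RACK,[-.03,y/1e3,h_])[0])[0];c=cv2.getRectSubPix(s.astype(np.uint8),(1,1),(float(u),float(v)))[0,0].astype(int);r.append('#' if c.min()>130 else '.')
    print(n,''.join(r))
E
```

```text
tool_pos: [0.695, -0.0189, 0.0794]
orientation: [-179.9, -20.1, -6.3]
force: [-3.0, 6.5, 5.5]
tool_pos: [0.6946, -0.0227, 0.0793]
orientation: [-179.9, -20.1, -6.3]
force: [-4.6, 7.0, 4.5]
q [ 18.  18. -34.  23. -21.  46.] F [-4.6  7.   4.5] open 0.0004
shift [0.001 0.047 0.015] rot [-0.001 -0.001  0.   ]
L .....########################..###########...............................................................###############
M ...#########################..############..................................................................############
S ..#########################.#############...................#...#####.........................................##########
```

```bash

python3 -m creep '[{"grip":1,"delta_pos":[0,0.02,0],"rotation":[0,0,0]},{"grip":1,"delta_pos":[0,0.03,0],"rotation":[0,0,0]}]' | sed -n 2,4p
python3 -m creep '[{"grip":1,"delta_pos":[0,0.02,0],"rotation":[0,0,0]},{"grip":1,"delta_pos":[0,0.02,0],"rotation":[0,0,0]}]' | sed -n 2,4p
python3 -m creep '[{"grip":1,"delta_pos":[0,0.02,0],"rotation":[0,0,0]},{"grip":1,"delta_pos":[0,0.02,0],"rotation":[0,0,0]}]' | sed -n 2,4p
```

```text
tool_pos: [0.6943, -0.0256, 0.0793]
orientation: [-179.9, -20.1, -6.3]
force: [-3.7, 6.7, 3.3]
tool_pos: [0.694, -0.0277, 0.0793]
orientation: [-179.9, -20.1, -6.3]
force: [-2.1, 5.9, 3.4]
tool_pos: [0.694, -0.0288, 0.0794]
orientation: [-179.9, -20.1, -6.3]
force: [-5.0, 10.9, 3.8]
```

```bash

python3 -m creep '[{"grip":1,"delta_pos":[0,0.015,0],"rotation":[0,0,0]},{"grip":1,"delta_pos":[0,0.015,0],"rotation":[0,0,0]}]' | sed -n 2,4p
python3 -m creep '[{"grip":1,"delta_pos":[0,0.01,0],"rotation":[0,0,0]},{"grip":1,"delta_pos":[0,0.01,0],"rotation":[0,0,0]}]' | sed -n 2,4p
```

```text
tool_pos: [0.694, -0.0289, 0.0794]
orientation: [-179.8, -20.1, -6.3]
force: [-7.7, 17.3, 4.7]
tool_pos: [0.694, -0.029, 0.0794]
orientation: [-179.8, -20.2, -6.2]
force: [-9.2, 23.3, 5.8]
```

```bash

python3 -m creep '[{"grip":1,"delta_pos":[0,0.008,0],"rotation":[0,0,0]},{"grip":1,"delta_pos":[0,0.008,0],"rotation":[0,0,0]},{"grip":1,"delta_pos":[0,0.008,0],"rotation":[0,0,0]}]' | sed -n 2,4p
python3 - <<'E'
from nx import *
from plant import ctrl;import cv2
nx(TIP(-.015,0,.092))
s=ctrl.snapshot("top")["color"]
for h_,n in((.16,"L"),(.14,"M"),(.115,"S")):
  for x in(-.035,-.02):
    r=''
    for y in np.arange(-184,60,2):
        u,v=proj("top",T(RACK,[x,y/1e3,h_])[0])[0];c=cv2.getRectSubPix(s,(1,1),(float(u),float(v)))[0,0];r+='#' if c.min()>130 else '.'
    print(n,r)
E
```

```text
tool_pos: [0.6941, -0.029, 0.0795]
orientation: [-179.7, -20.2, -6.2]
force: [-10.2, 27.9, 6.3]
q [ 17.  18. -34.  22. -21.  48.] F [-10.2  27.9   6.3] open 0.0006
shift [-0.001 -0.016  0.016] rot [-0.004 -0.002  0.002]
L ....########################..###########.................#####.#####......................................###########....
L ....########################.############.................................................................................
M ..#########################..###########..................#.###.............................................##########....
M ..#########################.############..................................................................................
S .#########################.############......................########.........................................#########...
S ##########################..###########..........................................................####################.....
```

```bash

python3 -m creep '[{"grip":1,"delta_pos":[0,-0.06,0],"rotation":[0,0,0]},{"grip":1,"delta_pos":[0,-0.15,0],"rotation":[0,0,0]},{"grip":1,"delta_pos":[0,-0.3,0],"rotation":[0,0,0]},{"grip":1,"delta_pos":[0,-0.3,0],"rotation":[0,0,0]}]' | sed -n 2,4p
python3 -m creep '[{"grip":1,"delta_pos":[-0.4,0,-0.2],"rotation":[0,0,0]},{"grip":1,"delta_pos":[-0.85,0,-0.45],"rotation":[0,0,0]},{"grip":1,"delta_pos":[-0.85,0,-0.45],"rotation":[0,0,0]}]' | sed -n 2,4p
python3 -m creep '[{"grip":1,"delta_pos":[0.1,-0.9,-0.3],"rotation":[0,0,0]},{"grip":1,"delta_pos":[0.1,-0.9,-0.3],"rotation":[0,0,0]},{"grip":1,"delta_pos":[0.1,-0.9,-0.3],"rotation":[0,0,0]}]' | sed -n 1,4p
python3 - <<'E'
from nx import *
from plant import ctrl;import cv2
s=ctrl.snapshot("top")["color"];f=ctrl.snapshot("scene")["color"]
cv2.imwrite("pics/raw_top2.png",s[:,:,::-1]);cv2.imwrite("pics/raw_scene2.png",f[:,:,::-1])
for h_,n in((.16,"L"),(.14,"M"),(.115,"S"),(.111,"B")):
  for x in(-.04,-.02):
    r=''
    for y in np.arange(-184,60,2):
        u,v=proj("top",T(RACK,[x,y/1e3,h_])[0])[0];c=cv2.getRectSubPix(s,(1,1),(float(u),float(v)))[0,0].astype(int);r+='#' if c.min()>130 else ('d' if c.max()<90 else '.')
    print(n,r)
# scene: sample rear faces (x=45) at z=.09
for x,z in((.045,.085),(.045,.10)):
    print(z,' '.join(str(int(cv2.getRectSubPix(f,(1,1),tuple(map(float,proj("scene",T(RACK,[x,y/1e3,z])[0])[0])))[0,0].mean())) for y in range(-176,40,4)))
E
```

```text
tool_pos: [0.6965, -0.003, 0.0787]
orientation: [-180.0, -20.0, -6.3]
force: [0.4, -0.1, 0.5]
tool_pos: [0.5952, 0.0044, 0.0909]
orientation: [179.9, -19.8, -6.4]
force: [1.0, -0.6, 0.4]
clock: 29.15
tool_pos: [0.6135, 0.101, 0.127]
orientation: [-179.8, -20.3, -6.2]
force: [0.6, -0.4, -1.0]
L ....########################..########################.########################dddddddddddddddddddddddddddd...............
L dddd########################.#########################..#######################.ddddddddddddddddddddddddddd...............
M ...########################.#########################.#########################dddddddddddddddddddddddddddd...............
M dd#########################.#########################..########################.ddddddddddddddddddddddddddd...............
S .#########################.#########################.##########################dddddddddddddddddddddddddddd...............
S ##########################..########################..#########################.ddddddddddddddddddddddddddd...............
B ##########################.#########################.##########################.ddddddddddddddddddddddddddd...............
B #########################..#########################..########################.dddddddddddddddddddddddddddd...............
0.085 118 131 142 145 147 147 146 144 147 146 145 136 129 134 137 144 146 146 146 148 146 147 145 138 127 126 135 144 145 144 144 144 145 142 142 142 139 124 77 68 87 100 98 97 100 98 101 129 175 194 196 194 194 195
0.1 113 130 144 147 146 146 147 145 145 146 145 134 125 130 137 142 143 144 142 143 143 142 143 139 123 116 117 117 122 118 115 116 119 121 121 120 125 113 72 75 103 113 115 115 115 126 167 196 202 201 202 202 201 201
```

```bash
python3 - <<'E'
from nx import *
import cv2
s=cv2.imread("pics/raw_top2.png")
for n,h_,yc in(("L",.16,-153),("M",.14,-103),("S",.115,-53)):
    for dy in(-18,0,18):
        v=[cv2.getRectSubPix(s,(1,1),tuple(map(float,proj("top",T(RACK,[x/1e3,(yc+dy)/1e3,h_])[0])[0])))[0,0].min() for x in range(-60,-30)]
        print(n,dy,-60+int(np.argmax(np.array(v)>130)),end="; ")
E
```

```text
L -18 -47; L 0 -48; L 18 -48; M -18 -47; M 0 -46; M 18 -46; S -18 -45; S 0 -46; S 18 -46;
```

```bash
python3 -c "
from plant import ctrl
print(ctrl.close_job())"
```

```text
the job is handed in; nothing more can be done
None
```

The job is handed in at about 29 s: from the end wall the row runs large, medium, small, with the bookend pressed up at about 28 N and let go; in the pictures all four look tight and square, the large tin's back possibly 1–2 mm off the rail, and the bystanders were not touched. I tilted the hand only 20–22°, because joint limits ruled out 38–45° at the rack, and a first grasp missed because the fingertips sit about 37 mm behind where the stated tool frame puts them.

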